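# Seat the coin sorter's disc on its key pin

### The arm

A 6-joint arm with a two-finger parallel gripper is mounted at the origin on the work surface. World frame = base frame: x ahead of the robot, y to its left, z up, the work surface at z = 0. Lengths are in mm, angles in rad, forces in N, time in s.
With the tool pointing down it reaches from about 400 to 825 mm from the base axis. Payload 7 kg.
Tool frame: the origin (TCP) lies at the very end of the fingers, on their centre line; the grasp point (between the pads) lies 19 mm behind it (pinch_z is the distance from the TCP to the grasp point, in mm); z points along the fingers, y is the direction in which the jaws open and shut (so a half turn about z gives the same grasp; the last joint's range is limited). The gripper opens to 88 mm and grips with 3 to 60 N. Pads are 19 mm wide; open, the fingers measure 130 mm over their backs; the gripper's body (78 mm by 193 mm) begins 47 mm behind the grasp point.
Start: joints at [1.425, 0.359, 0.012, 0, -1.224, -0.288], TCP at [283.723, 612.451, 199.161] pointing down, gripper open.
Joint ranges: [-3.07, 3.07], [-1.43, 2.12], [-1.02, 1.25], [-3.03, 1.67], [-3.05, -0], [-3.03, 3.03]. Speed limits (rad/s): [2.39, 2.39, 3.01, 3.14, 3.14, 3.14].

### API

Orientations are given as a unit quaternion [x, y, z, w].
In Python, from station import observe, capture, job_done, pinch_z gives the robot as it stands.
- The arm moves only by the shell command python3 -m handwheel 'ROWS' [FORCE]. ROWS is JSON, a list of rows, each an object with "gripper": the finger opening in m, from 0 to 0.0876; "delta_pos": the shift along the world's x, y, z in m, a list of three; "yaw": the turn about the world's z in rad. A call has 1 to 5 rows; each row shifts and turns the commanded pose from where the row before left it; what a row does not reach is not made up. A row lasts 1/12 s, in which the tool goes at most 41.7 mm and 7.16 degrees, less where a joint would pass 70% of its speed; a pose out of reach is approached as far as the arm can. A call is refused whole if a number of a shift passes 0.0417 or a number of a turn 0.125, either way. A call with a gripper value outside its range is refused whole. The fingers move at their own pace and stop on an object; FORCE is the grip in N (left out, the last holds). Time passes only in rows, so rows that do not move let the fingers close. It gives the time, the measured TCP pose, the force and the opening at its end, in the units of the state.
- observe(): the state, without advancing time (a new reading comes with each control period).
- capture(name): name is "scene" or "top" or "wrist"; returns a dict with "img" (400x640x3 uint8, red, green, blue), "mtx" (3x3 intrinsics, pixels), "rvec" (rotation vector, rad) and "tvec" (3), from world to camera coordinates, as OpenCV has them. Camera axes: x right, y down, z forward; pixel columns grow to the right and rows downward; lengths in mm; the calibration is good to about 2 mm. A picture is of the moment at which its call begins. There is no depth.
- job_done(): hands the job in, once; it reports no verdict.
The state is a dict: "time": time; "joint_positions": joint angles; "joint_vel": joint speeds; "joint_efforts": joint torques, N m; "tool_pos": TCP position; "tcp_rot": TCP orientation; "contact_force": force on the tool from outside, world axes, zero at the start; "wrist_torque": the same for the moment, N m; "opening": finger opening in mm.
Only numpy, scipy, OpenCV 4.12 (cv2) and the standard library are available. Lean on these libraries where they do the work, as an engineer would, in place of code of your own. Each camera call takes 0.05 s, during which the arm holds its last target.

### The job

The coin sorter's disc is sitting raised because its notch is off the key pin. Push it round with a fingertip to bring the notch over the pin, and press its hub down so that the disc sits flat and fully home, with your hand off it at the end. Never lift the disc, and leave the other things on the desk and the sorter where they stand.

Things in the scene. Friction and masses are not known exactly. Their poses are not given: they have to be found in the camera images.
- sorter: Base of a coin sorter with its lid off, fixed: a grey plastic box 200 x 210 mm, 60 mm tall. Origin: centre of its underside, on the desk; z up, +x from the spindle towards the key pin. On the middle of its flat deck stands a steel spindle, 16 mm across, inside the disc's hub.
- pin (a point): Top of the upright steel key pin, 54 mm from the spindle axis: 7 mm across, rounded, top 12 mm above the deck. Hidden under the disc until the notch is over it, but it stands on a flat radial steel foot, 10 mm wide, 4 mm high, that spans 50 to 86 mm from the spindle axis and so sticks out 26 mm past the disc's rim.
- disc: The loose aluminium sorting disc, about 0.2 kg, 120 mm across, plate 6 mm thick. Origin: centre of the plate's underside; z up, +x through the notch. Starts level, underside 13.5 mm above the deck (1.5 mm above the pin); seated, it is 6 mm above the deck. Turns easily (under 2 N at the vanes) and stays where it is left. Its dark round marks are coin pockets, not the notch.
- collar (a joint): Slide of the black 60 mm collar on the spindle that carries the disc: 0 m raised, 0.0075 with the disc seated. It moves stiffly and stays where it is: pressing the hub with about 6 to 10 N pushes collar and disc down when the notch is over the pin; elsewhere the pin holds up one side and the disc only tips (about 4 degrees).
- notch (a point): Middle of the notch in the disc's rim, at the plate's underside, 54 mm from the axis. The notch is open to the rim, 13 mm wide with straight sides, and runs from 46 to 60 mm from the axis.
- vane (a point): Middle of the top edge of one of the disc's three radial upright vanes, 42 mm from the axis. Each is 8 mm thick, 14 mm higher than the plate's top, and spans 26 to 58 mm from the axis. They stand 60, 180 (this one) and 300 degrees from the notch; a fingertip can push the disc round by their sides.
- hub_top (a point): Centre of the flat closed top of the disc's hub, 36 mm across, 28 mm above the plate's underside, 8 mm above the vanes' tops: the place to press.
- coin_tube: Closed upright coin tube, 30 mm across, 45 mm tall, standing loose on the sorter's deck near a corner. Not part of the job.
- mug: White mug, 80 mm across, 95 mm tall, loose on the desk to one side of the sorter. Not part of the job.
- stapler: Black stapler, 130 x 34 x 49 mm, loose on the desk on the other side of the sorter. Not part of the job.
- glue_stick: Upright white glue stick, 30 mm across, 85 mm tall, loose on the desk on the robot's side of the sorter. Not part of the job.
- mouse: Black computer mouse, 105 x 62 x 34 mm, loose on the desk on the robot's side of the sorter. Not part of the job.
- calculator: Grey desk calculator, 150 x 100 x 14 mm, loose on the desk beyond the sorter. Not part of the job.

How it is judged:
By the outcome, as a careful person would: the job done as asked, in the order asked, and still so for the second after the job is handed in, with the robot touching nothing.
It also fails if it takes over 72 s, if anything falls off the work surface, if the arm or the gripper's body presses on something with over 40 N, if the wrist force passes 120 N, or if a joint passes its speed limit or range.

## Working session

There is one attempt and no reset: what is moved stays moved. The work goes in short steps, Python scripts to look and compute and a shell command to move; the robot and the scene stay as the last step left them, time stands still between calls to the robot, and variables do not carry over. Pictures are saved under pics/ and viewed, and the job is handed in when it is done.

```bash
ls; mkdir -p pics
python3 - <<'E'
from station import observe, capture, job_done, pinch_z
import cv2
print(observe(), pinch_z)
for n in ("scene","top","wrist"):
    c=capture(n); cv2.imwrite(f"pics/{n}0.png",c["img"][:,:,::-1])
    print(n,c["mtx"].tolist(),c["rvec"],c["tvec"])
E
```

```text
pics
{'time': 0.0, 'joint_positions': array([ 1.42510389e+00,  3.59393012e-01,  1.10697804e-02, -3.56161167e-04,
       -1.22413422e+00, -2.88076503e-01]), 'joint_vel': array([ 0.00017885,  0.00043549,  0.00029812,  0.00085246, -0.00181509,
       -0.0003157 ]), 'joint_efforts': array([-3.95219777e-04, -5.82717597e+01,  2.93045783e+01,  6.99737549e+00,
        6.94096714e-03, -1.48094314e-04]), 'tool_pos': array([283.51249819, 611.97253512, 198.22245657]), 'tcp_rot': array([ 9.76559211e-01, -2.15247276e-01, -1.07933057e-04,  8.40367783e-04]), 'contact_force': array([ 0.0464877 , -0.10210648,  0.30676958]), 'wrist_torque': array([-0.00274377,  0.03959899, -0.02460506]), 'opening': 87.64741598649434} 18.8
scene [[404.2673882153744, 0.0, 314.48534213330083], [0.0, 404.2673882153744, 203.87658086253978], [0.0, 0.0, 1.0]] [ 1.90913521  1.71544065 -0.6291932 ] [-132.92541792 -399.46948477 1332.95307906]
top [[466.3476400589526, 0.0, 314.63335909608253], [0.0, 466.3476400589526, 196.282715403244], [0.0, 0.0, 1.0]] [ 2.13467334 -2.11856958  0.16699023] [  57.3538956   597.36391925 1031.71125175]
wrist [[337.32115505350015, 0.0, 323.1172074777103], [0.0, 337.32115505350015, 204.4543083062063], [0.0, 0.0, 1.0]] [-1.60227979  2.50796203  0.34053781] [674.07354164 -34.603485   388.98176167]
```

View pics/scene0.png

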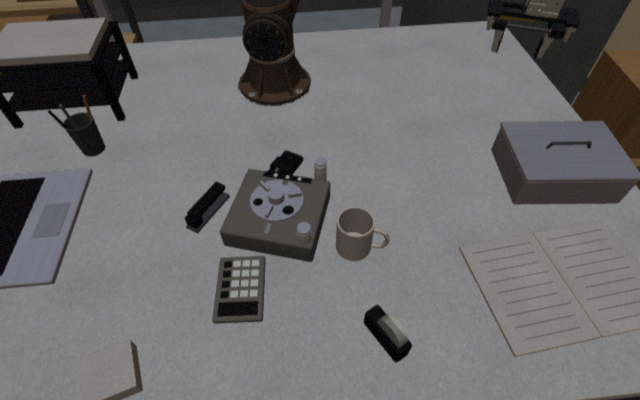

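View pics/top0.png

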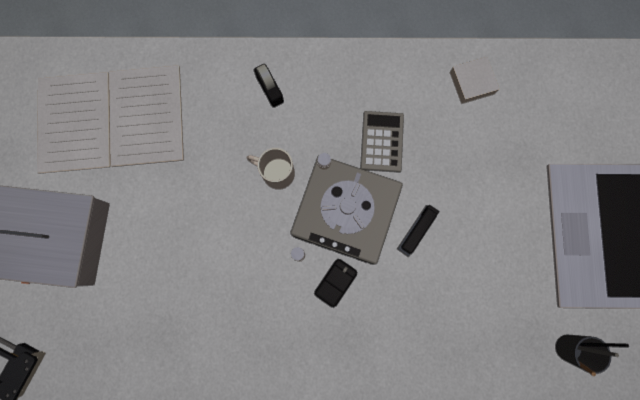

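View pics/wrist0.png

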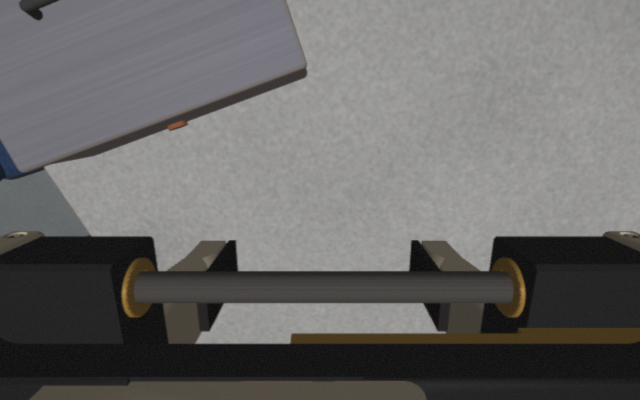

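```bash
cat > h.py <<'E'
import numpy as np, cv2
from station import capture
def ray(c,u,v,z):
    R,_=cv2.Rodrigues(np.array(c["rvec"],float)); t=np.array(c["tvec"],float).ravel()
    C=-R.T@t; d=R.T@np.linalg.inv(np.array(c["mtx"]))@np.array([u,v,1.]); return C+d*(z-C[2])/d[2]
def proj(c,p):
    return cv2.projectPoints(np.array(p,float).reshape(-1,3),np.array(c["rvec"],float),np.array(c["tvec"],float),np.array(c["mtx"]),None)[0].reshape(-1,2)
def crop(c,u0,v0,u1,v1,k,name):
    im=cv2.resize(c["img"][v0:v1,u0:u1,::-1],None,fx=k,fy=k,interpolation=cv2.INTER_CUBIC)
    im=cv2.convertScaleAbs(im,alpha=1.3)
    for u in range((u0//10+1)*10,u1,10): cv2.putText(im,str(u),(int((u-u0)*k)-8,8),0,0.3,(0,255,255)); cv2.line(im,(int((u-u0+.5)*k),10),(int((u-u0+.5)*k),16),(0,255,255))
    for v in range((v0//10+1)*10,v1,10): cv2.putText(im,str(v),(0,int((v-v0+.5)*k)+3),0,0.3,(0,255,255)); 
    cv2.imwrite("pics/"+name,im)
E
python3 - <<'E'
from h import *
c=capture("top"); crop(c,282,145,412,275,6,"top0c.png".replace("0c","0crop")) if 0 else crop(c,285,150,410,270,5,"top0crop.png")
c=capture("scene"); crop(c,215,145,340,265,5,"scene0crop.png")
E
```

```text
(no output)
```

View pics/top0crop.png

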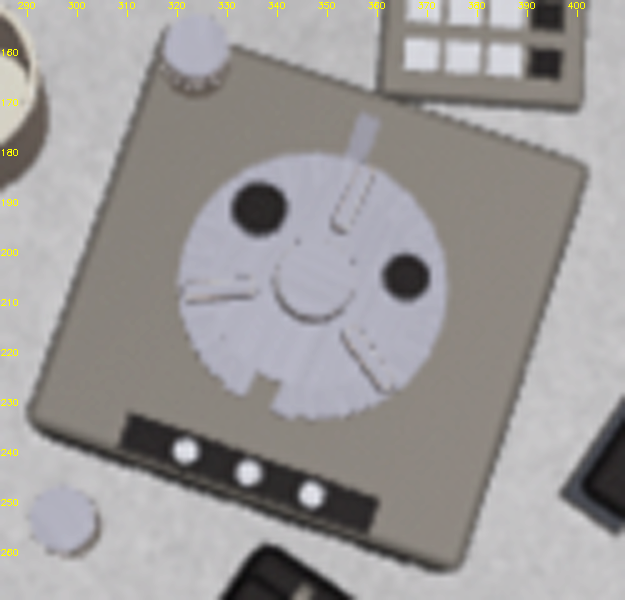

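View pics/scene0crop.png

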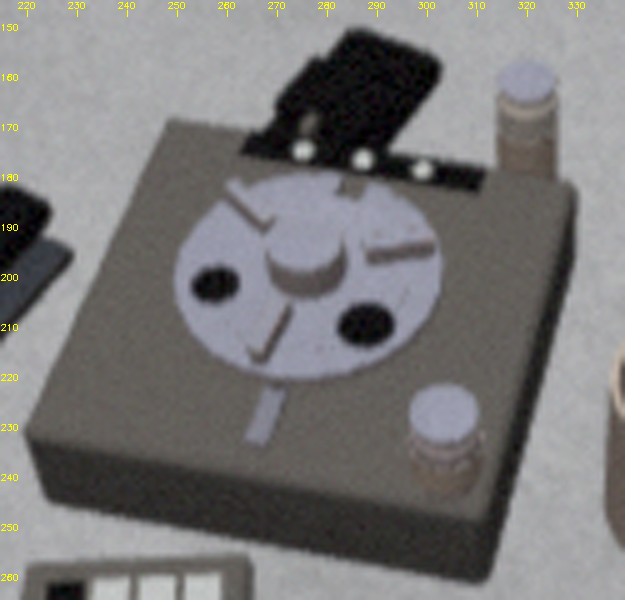

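Run:
```python
from h import *
c=capture("top")
f=lambda x,y:(285+(x+.5)/5-.5,150+(y+.5)/5-.5)
def P(n,x,y,z): 
    p=ray(c,*f(x,y),z); print(n,p.round(1)); return p
cs=[P("corner",*q,60) for q in [(587,170),(160,38),(32,425),(455,570)]]
print("mean",np.mean(cs,0), [np.linalg.norm(cs[i]-cs[i-1]) for i in range(4)])
P("foot out",369,116,64)
P("foot side l",353,157,64);P("foot side r",373,161,64)
P("hub",314,284,101.5)
d=[P("disc l",179,285,79.5),P("disc r",447,285,79.5),P("t",314,152,79.5),P("b",314,420,79.5)]
print(np.mean(d,0))
P("notch",262,388,79.5)
P("vane180",355,197,93.5)
P("v2",222,290,93.5); P("v3",366,360,93.5)
for n in("scene","top"):
  cc=capture(n);R=cv2.Rodrigues(cc["rvec"])[0];print(n,(-R.T@cc["tvec"].reshape(3)))
c=capture("scene");f=lambda x,y:(215+(x+.5)/5-.5,145+(y+.5)/5-.5)
P("s foot out",258,440,64)
P("s hub",305,243,101.5)
P("s notch",352,188,79.5)
P("tube top",444,412,105)
P("glue top",526,80,85)
cs=[P("corner",*q,60) for q in [(170,120),(577,190),(485,510),(27,435)]]
print("mean",np.mean(cs,0), [np.linalg.norm(cs[i]-cs[i-1]) for i in range(4)])
```

```text
corner [ 626.4 -139.7   60. ]
corner [688.1  58.   60. ]
corner [506.7 114.7  60. ]
corner [443.  -76.4  60. ]
mean [566.07007447 -10.85089659  60.        ] [np.float64(193.99730436372835), np.float64(207.04005343882153), np.float64(190.0511892067666), np.float64(201.40914240067622)]
foot out [650.5 -39.   64. ]
foot side l [631.1 -31.5  64. ]
foot side r [629.2 -40.7  64. ]
hub [566.2 -11.2 101.5]
disc l [568.6  48.3  79.5]
disc r [569.4 -72.2  79.5]
t [630.1 -12.7  79.5]
b [508.2 -12.3  79.5]
[569.06091161 -12.21305038  79.5       ]
notch [522.3  10.9  79.5]
vane180 [606.8 -30.1  93.5]
v2 [564.4  29.2  93.5]
v3 [533.6 -34.5  93.5]
scene [1164.5647032    23.70206481  772.81059202]
top [ 413.85255791   46.91014725 1118.51988214]
s foot out [650.4 -36.7  64. ]
s hub [573.3 -10.1 101.5]
s notch [522.4  12.   79.5]
tube top [674.5  42.9 105. ]
glue top [466.3  99.7  85. ]
corner [448.6 -75.2  60. ]
corner [517.9 118.4  60. ]
corner [694.3  57.   60. ]
corner [ 633.7 -136.9   60. ]
mean [573.61039891  -9.16414931  60.        ] [np.float64(195.09235843963032), np.float64(205.68213488839817), np.float64(186.8122182546709), np.float64(203.10688490469747)]
```

The scene view shows the hub near (275.8, 193.5) px. The top view shows the notch at about (337, 227) px, facing the robot. The foot's outer end is at (359, 173) px, on the far side.

Measured in the world frame:
- **Axis:** about (569.5, -11).
- **Pin direction:** about -18°. The foot end comes out at r = 85.4, against 86 expected.
- **Notch:** about 154°.

The disc needs a clockwise turn of about 172°. I'll push the vane that sits at about 94°.

```bash
R='x'; python3 -m handwheel '[{"gripper":0,"delta_pos":[0.0165,-0.0363,0],"yaw":0.058},{"gripper":0,"delta_pos":[0.0165,-0.0363,0],"yaw":0.058},{"gripper":0,"delta_pos":[0.0165,-0.0363,0],"yaw":0.058},{"gripper":0,"delta_pos":[0.0165,-0.0363,0],"yaw":0.058},{"gripper":0,"delta_pos":[0.0165,-0.0363,0],"yaw":0.058}]' 10
```

```text
time: 0.87
tool_pos: [366.6, 429.2, 199.3]
tcp_rot: [0.998, -0.07, 0.0, -0.0]
contact_force: [0.9, 0.3, 0.9]
opening: 60.0
```

```bash
python3 -m handwheel '[{"gripper":0,"delta_pos":[0.0165,-0.0363,0],"yaw":0.058},{"gripper":0,"delta_pos":[0.0165,-0.0363,0],"yaw":0.058},{"gripper":0,"delta_pos":[0.0165,-0.0363,0],"yaw":0.058},{"gripper":0,"delta_pos":[0.0165,-0.0363,0],"yaw":0.058},{"gripper":0,"delta_pos":[0.0165,-0.0363,0],"yaw":0.058}]'
python3 -m handwheel '[{"gripper":0,"delta_pos":[0.0165,-0.0363,0],"yaw":0.058},{"gripper":0,"delta_pos":[0.0165,-0.0363,0],"yaw":0.058},{"gripper":0,"delta_pos":[0.0165,-0.0363,0],"yaw":0.058},{"gripper":0,"delta_pos":[0.0165,-0.0363,0],"yaw":0.058},{"gripper":0,"delta_pos":[0.0165,-0.0363,0],"yaw":0.058}]'
python3 -m handwheel '[{"gripper":0,"delta_pos":[0.015,-0.0363,0],"yaw":0.058},{"gripper":0,"delta_pos":[0,0,0],"yaw":0},{"gripper":0,"delta_pos":[0,0,0],"yaw":0}]'
python3 - <<'E'
from h import *
from station import observe
o=observe();print(o["tool_pos"],o["tcp_rot"],o["joint_positions"],o["opening"])
c=capture("wrist"); cv2.imwrite("pics/wrist1.png",c["img"][:,:,::-1])
E
```

```text
time: 1.28
tool_pos: [449.1, 247.7, 199.6]
tcp_rot: [0.997, 0.075, 0.0, -0.0]
contact_force: [1.0, 0.6, 0.6]
opening: 26.6
time: 1.7
tool_pos: [531.7, 66.1, 199.6]
tcp_rot: [0.976, 0.218, 0.0, -0.0]
contact_force: [1.2, 1.1, -0.0]
opening: 0.8
time: 1.95
tool_pos: [546.6, 29.5, 198.9]
tcp_rot: [0.97, 0.243, -0.0, 0.0]
contact_force: [-0.5, 0.5, 0.2]
opening: 0.5
[546.5680662   29.49415884 198.91746389] [ 9.70133103e-01  2.42573121e-01 -2.04188404e-04  3.49823192e-05] [ 4.11916854e-01  1.49571550e-01 -2.71106995e-01  1.26019893e-06
 -1.15053211e+00  1.64891360e+00] 0.4610066450822095
```

View pics/wrist1.png

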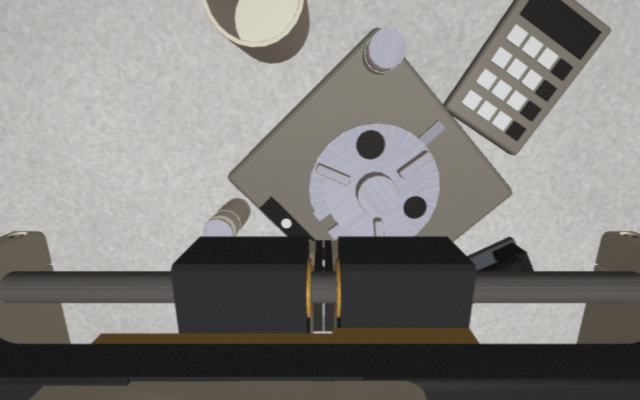

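Run:
```python
from h import *
from station import observe
o=observe();c=capture("wrist")
R=cv2.Rodrigues(c["rvec"])[0];print((-R.T@c["tvec"].reshape(3)), R[2])
print(proj(c,o["tool_pos"]), proj(c,[569.5,-11,101.5]))
crop(c,300,110,450,245,5,"wrist1crop.png")
```

```text
[608.26167857  64.79545175 384.13796597] [-0.23572651 -0.1250628  -0.96373871]
[[324.72374649 236.55500161]] [[379.70836956 195.18438181]]
```

View pics/wrist1crop.png

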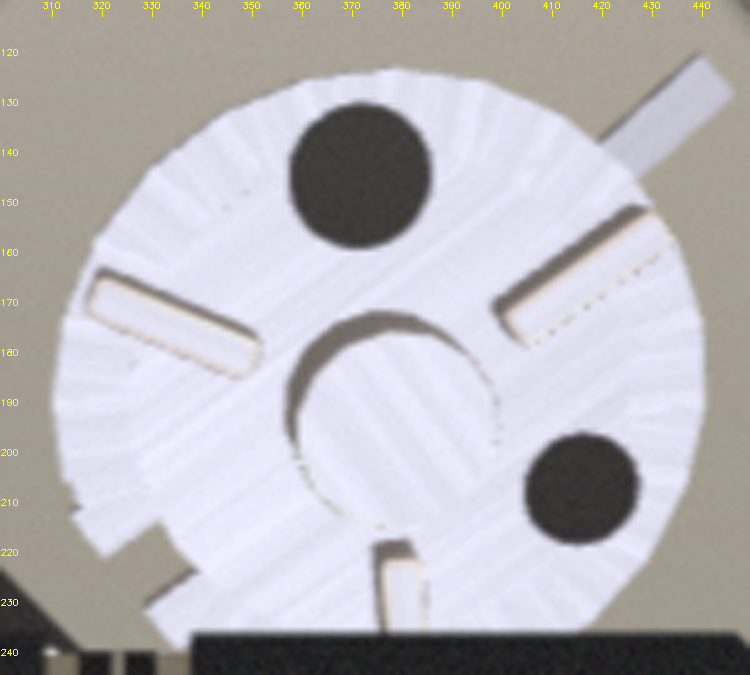

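Run:
```python
from h import *
c=capture("wrist")
f=lambda x,y:(300+(x+.5)/5-.5,110+(y+.5)/5-.5)
def P(n,x,y,z):
    p=ray(c,*f(x,y),z); d=p-[569.5,-11,0]; print(n,p.round(1),"r %.1f ang %.1f"%(np.hypot(*d[:2]),np.degrees(np.arctan2(d[1],d[0])))); return p
hub=P("hub",397,428,101.5)
P("vaneA out",650,210,93.5);P("vaneA out2",668,242,93.5);P("A in",505,312,93.5);P("A in2",530,343,93.5)
P("vaneC out",104,277,93.5);P("C out2",88,303,93.5);P("C in",258,345,93.5);P("C in2",238,377,93.5)
P("foot o1",700,55,64);P("o2",733,93,64)
P("notch in mid",178,548,79.5); 
P("disc l",52,395,79.5);P("disc r",705,385,79.5);P("t",395,70,79.5)
```

```text
hub [569.1  -9.6 101.5] r 1.5 ang 105.6
vaneA out [621.6 -30.2  93.5] r 55.5 ang -20.2
vaneA out2 [618.5 -35.9  93.5] r 54.9 ang -27.0
A in [594.8 -17.6  93.5] r 26.1 ang -14.6
A in2 [592.2 -24.4  93.5] r 26.3 ang -30.5
vaneC out [567.1  46.8  93.5] r 57.9 ang 92.3
C out2 [561.8  47.1  93.5] r 58.6 ang 97.5
C in [569.3  17.4  93.5] r 28.4 ang 90.3
C in2 [562.7  17.7  93.5] r 29.5 ang 103.3
foot o1 [651.2 -32.5  64. ] r 84.5 ang -14.7
o2 [648.4 -41.6  64. ] r 84.7 ang -21.2
notch in mid [526.2   9.2  79.5] r 47.7 ang 155.0
disc l [541.2  44.   79.5] r 61.9 ang 117.2
disc r [600.  -61.3  79.5] r 58.9 ang -58.8
t [621.6  18.1  79.5] r 59.7 ang 29.2
```

```bash
python3 -m handwheel '[{"gripper":0,"delta_pos":[0,0.002,-0.035],"yaw":0},{"gripper":0,"delta_pos":[0,0,-0.035],"yaw":0},{"gripper":0,"delta_pos":[0,0,-0.028],"yaw":0},{"gripper":0,"delta_pos":[0,0,-0.010],"yaw":0},{"gripper":0,"delta_pos":[0,0,-0.005],"yaw":0}]'
python3 -m handwheel '[{"gripper":0,"delta_pos":[0,0,0],"yaw":0},{"gripper":0,"delta_pos":[0,0,0],"yaw":0}]'
python3 - <<'E'
from h import *
c=capture("scene"); crop(c,215,125,340,245,5,"scene2.png")
c=capture("wrist"); cv2.imwrite("pics/wrist2.png",c["img"][:,:,::-1])
E
```

```text
time: 2.52
tool_pos: [545.0, 34.4, 84.8]
tcp_rot: [0.969, 0.245, -0.001, 0.0]
contact_force: [0.5, 0.2, 0.3]
opening: 0.6
time: 2.68
tool_pos: [547.3, 34.5, 87.6]
tcp_rot: [0.969, 0.245, 0.001, 0.0]
contact_force: [-0.2, 0.4, 1.0]
opening: 0.6
```

View pics/scene2.png

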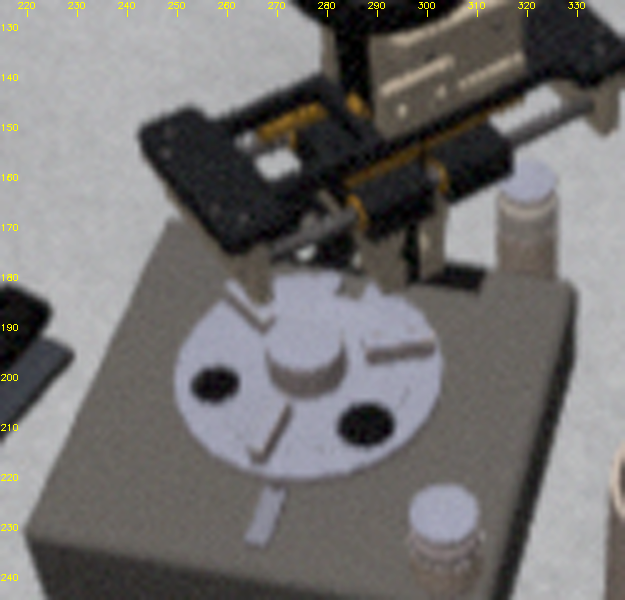

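View pics/wrist2.png

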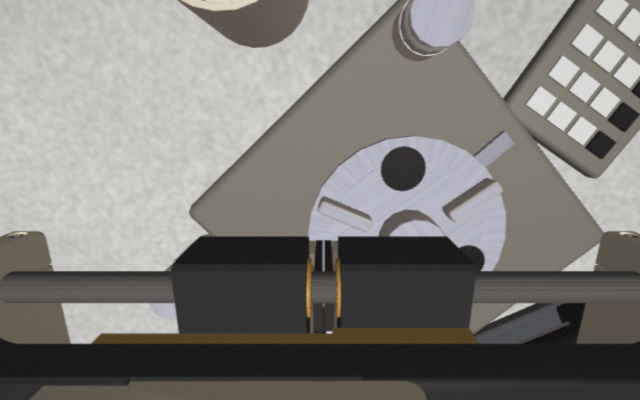

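Run:
```python
import numpy as np
c=np.array([569.5,-10.2]);p=np.array([547.1,34.5])
a=np.radians(116)
for i in range(25):
    a-=0.12
    q=c+48*np.array([np.cos(a),np.sin(a)])
    q=np.round(q-p,1)+p
    print(i+1,"%.1f"%np.degrees(a),np.round(q-p,1),q.round(1)); p=q
```

```text
1 109.1 [6.7 0.7] [553.8  35.2]
2 102.2 [5.5 1.5] [559.3  36.7]
3 95.4 [5.7 0.9] [565.   37.6]
4 88.5 [5.8 0.2] [570.8  37.8]
5 81.6 [ 5.7 -0.5] [576.5  37.3]
6 74.7 [ 5.6 -1.2] [582.1  36.1]
7 67.9 [ 5.5 -1.8] [587.6  34.3]
8 61.0 [ 5.2 -2.5] [592.8  31.8]
9 54.1 [ 4.8 -3.1] [597.6  28.7]
10 47.2 [ 4.5 -3.7] [602.1  25. ]
11 40.4 [ 4.  -4.1] [606.1  20.9]
12 33.5 [ 3.4 -4.6] [609.5  16.3]
13 26.6 [ 2.9 -5. ] [612.4  11.3]
14 19.7 [ 2.3 -5.3] [614.7   6. ]
15 12.9 [ 1.6 -5.5] [6.163e+02 5.000e-01]
16 6.0 [ 0.9 -5.7] [617.2  -5.2]
17 -0.9 [ 0.3 -5.7] [617.5 -10.9]
18 -7.8 [-0.4 -5.8] [617.1 -16.7]
19 -14.6 [-1.2 -5.6] [615.9 -22.3]
20 -21.5 [-1.7 -5.5] [614.2 -27.8]
21 -28.4 [-2.5 -5.2] [611.7 -33. ]
22 -35.3 [-3.  -4.9] [608.7 -37.9]
23 -42.1 [-3.6 -4.5] [605.1 -42.4]
24 -49.0 [-4.1 -4. ] [601.  -46.4]
25 -55.9 [-4.6 -3.5] [596.4 -49.9]
```

```bash
python3 -m handwheel '[{"gripper":0,"delta_pos":[0.0067,0.0007,-0.0015],"yaw":-0.12},{"gripper":0,"delta_pos":[0.0055,0.0015,0],"yaw":-0.12},{"gripper":0,"delta_pos":[0.0057,0.0009,0],"yaw":-0.12},{"gripper":0,"delta_pos":[0.0058,0.0002,0],"yaw":-0.12},{"gripper":0,"delta_pos":[0.0057,-0.0005,0],"yaw":-0.12}]'
python3 - <<'E'
from h import *
c=capture("scene"); crop(c,215,125,340,245,5,"scene3.png")
E
```

```text
time: 3.2
tool_pos: [576.8, 36.8, 86.3]
tcp_rot: [0.998, -0.056, 0.001, -0.0]
contact_force: [0.4, 0.2, 0.2]
opening: 0.2
```

View pics/scene3.png

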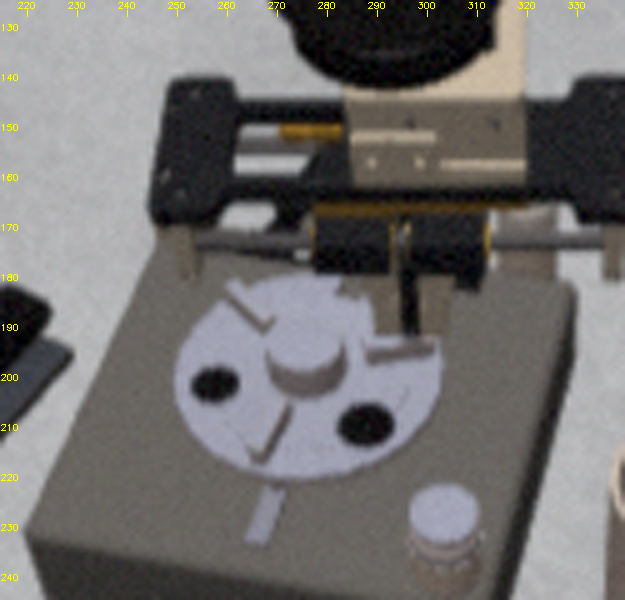

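Run:
```python
from h import *
from station import observe
o=observe();print(o["tool_pos"],o["contact_force"])
c=capture("scene"); p=o["tool_pos"]
print(proj(c,[p,p+[9.5,0,0],p+[0,0,20],p+[0,0,66],[566,20,93.5],[566,47,93.5]]), [proj(c,[566,33,93.5])])
f=lambda x,y:(215+(x+.5)/5-.5,125+(y+.5)/5-.5)
print(ray(c,*f(370,352),93.5),ray(c,*f(432,346),93.5))
```

```text
[577.80269892  36.74788123  86.23269302] [ 1.95475392 -0.14001045  1.02127195]
[[297.26754262 197.41404213]
 [297.58953651 200.65641903]
 [296.85478106 191.50359796]
 [295.84864352 177.09644277]
 [289.24958651 191.95112942]
 [301.29165532 190.92520381]] [array([[295.05259759, 191.45674114]])]
[574.82091745  18.00210837  93.5       ] [574.41459004  45.66109584  93.5       ]
```

Run:
```python
from h import *
from station import observe
o=observe();print(o["time"],o["tool_pos"],o["contact_force"],o["joint_positions"])
c=capture("top"); crop(c,285,150,410,270,5,"top3.png")
c=capture("scene"); crop(c,255,155,315,215,10,"scene3b.png")
c=capture("wrist"); cv2.imwrite("pics/wrist3.png",c["img"][:,:,::-1])
```

```text
3.3 [577.06203531  36.68587221  85.95843118] [-0.20529202 -0.63202989  0.76483146] [ 4.01860763e-01  2.98315945e-01 -3.56936438e-01  4.48465499e-04
 -9.13116285e-01  1.06061474e+00]
```

View pics/top3.png

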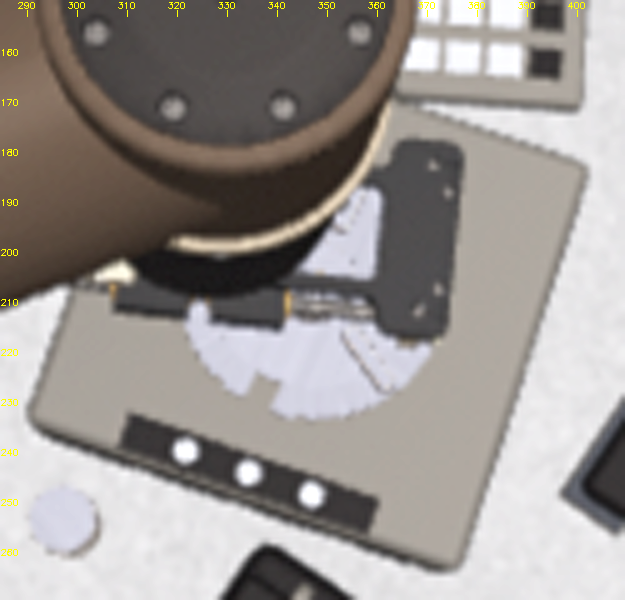

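View pics/scene3b.png

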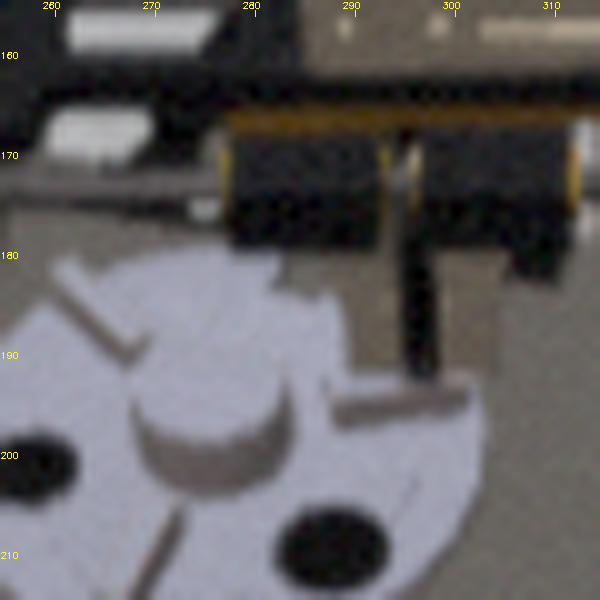

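View pics/wrist3.png

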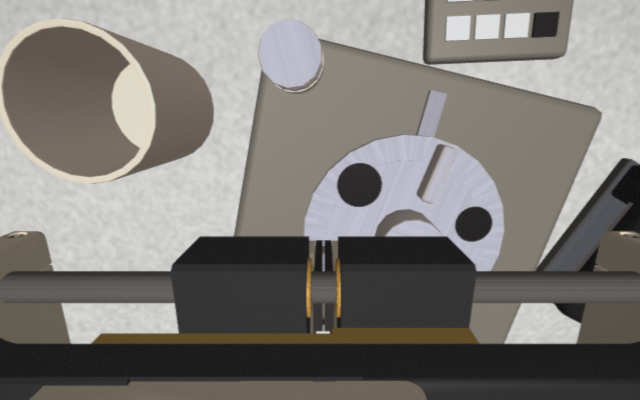

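Run:
```python
from h import *
from station import observe
from scipy.spatial.transform import Rotation as Ro
o=observe();R=Ro.from_quat(o["tcp_rot"]).as_matrix();p=o["tool_pos"]
cw=capture("wrist");cs=capture("scene");ct=capture("top")
for x in (0,9.5,-9.5):
  for h in (0,10,20,30,40,66):
    q=p+R@np.array([x,0,-h]); print(x,h,q.round(1),"wrist",proj(cw,q).round(1),"scene",proj(cs,q).round(1))
# known refs in scene
print("scene hub",proj(cs,[569.5,-10.2,101.5]),"foot end",proj(cs,[649.8,-37,64]))
print("scene with sorter",[proj(cs,[x,y,60]).round(1) for x,y in ((626.4,-139.7),(688,58),(506.7,114.7),(443,-76.4))])
crop(cw,290,230,360,350,5,"wrist3c.png")
```

```text
0 0 [575.6  36.5  85.3] wrist [[323.5 235.9]] scene [[297.1 197. ]]
0 10 [575.6  36.5  95.3] wrist [[323.5 242.4]] scene [[296.9 194. ]]
0 20 [575.6  36.5 105.3] wrist [[323.5 249.5]] scene [[296.7 191.1]]
0 30 [575.6  36.5 115.3] wrist [[323.5 257.4]] scene [[296.5 188. ]]
0 40 [575.6  36.5 125.3] wrist [[323.5 266.3]] scene [[296.2 184.9]]
0 66 [575.6  36.5 151.3] wrist [[323.5 295.4]] scene [[295.7 176.6]]
9.5 0 [585.1  35.5  85.3] wrist [[323.5 220.5]] scene [[297.  200.2]]
9.5 10 [585.1  35.5  95.3] wrist [[323.5 226.2]] scene [[296.8 197.3]]
9.5 20 [585.1  35.5 105.3] wrist [[323.5 232.5]] scene [[296.6 194.3]]
9.5 30 [585.1  35.5 115.3] wrist [[323.5 239.6]] scene [[296.3 191.3]]
9.5 40 [585.1  35.5 125.3] wrist [[323.5 247.5]] scene [[296.1 188.2]]
9.5 66 [585.   35.5 151.3] wrist [[323.5 273.6]] scene [[295.5 179.9]]
-9.5 0 [566.2  37.5  85.3] wrist [[323.5 251. ]] scene [[297.2 193.8]]
-9.5 10 [566.2  37.5  95.3] wrist [[323.5 258.1]] scene [[297.  190.8]]
-9.5 20 [566.2  37.4 105.3] wrist [[323.5 266. ]] scene [[296.8 187.8]]
-9.5 30 [566.2  37.4 115.3] wrist [[323.5 274.7]] scene [[296.6 184.8]]
-9.5 40 [566.2  37.4 125.3] wrist [[323.5 284.5]] scene [[296.4 181.7]]
-9.5 66 [566.1  37.4 151.3] wrist [[323.5 316.4]] scene [[295.8 173.4]]
scene hub [[275.4857404  191.91341426]] foot end [[266.07261963 232.37692552]]
scene with sorter [array([[218.8, 229. ]]), array([[311.8, 244.1]]), array([[327.9, 179.3]]), array([[248.1, 167. ]])]
```

View pics/wrist3c.png

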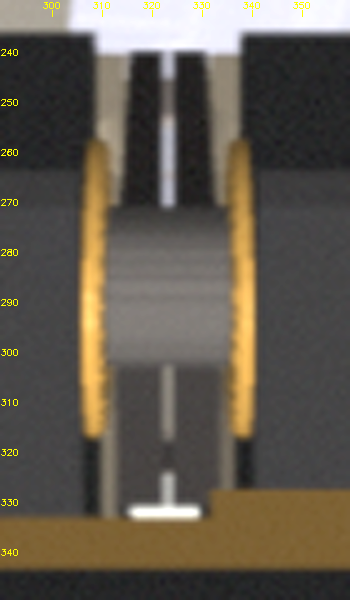

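The images disagree with the reported TCP. The disc has not turned, although the TCP reads as being past the vane. Both the scene and wrist pictures put the visible fingertip end about 30 mm above the reported TCP: scene v≈191.8, wrist v≈240, which fits x=9.5, h=30. So I'll go back behind the vane and lower in stages, using the visible tip as the reference.

```bash
python3 -m handwheel '[{"gripper":0,"delta_pos":[-0.012,0,0.003],"yaw":0.12},{"gripper":0,"delta_pos":[-0.012,-0.001,0],"yaw":0.12},{"gripper":0,"delta_pos":[-0.008,-0.002,0],"yaw":0.12},{"gripper":0,"delta_pos":[0,0,0],"yaw":0.1},{"gripper":0,"delta_pos":[0,0,-0.01],"yaw":0}]'
python3 -m handwheel '[{"gripper":0,"delta_pos":[0,0,-0.005],"yaw":0},{"gripper":0,"delta_pos":[0,0,-0.002],"yaw":0},{"gripper":0,"delta_pos":[0,0,0],"yaw":0}]'
python3 - <<'E'
from h import *
from station import observe
from scipy.spatial.transform import Rotation as Ro
o=observe();R=Ro.from_quat(o["tcp_rot"]).as_matrix();p=o["tool_pos"]; print(p,o["contact_force"])
cs=capture("scene"); crop(cs,255,150,330,215,10,"scene4.png")
for y in (-18,0,18):
  print([proj(cs,p+R@np.array([9.5,y,-h])).round(1)[0] for h in (25,30,35)])
E
```

```text
time: 4.02
tool_pos: [544.6, 33.8, 79.4]
tcp_rot: [0.984, 0.179, 0.002, -0.0]
contact_force: [-0.4, 0.7, -0.2]
opening: 0.4
time: 4.27
tool_pos: [543.1, 33.2, 69.5]
tcp_rot: [0.985, 0.175, -0.001, 0.0]
contact_force: [0.2, -0.2, 0.3]
opening: 0.5
[543.07699144  33.23351792  69.49252171] [ 0.225092   -0.22734769  0.30221471]
[array([303.4, 183.8]), array([303.3, 182.3]), array([303.2, 180.8])]
[array([296.1, 186.4]), array([296. , 184.9]), array([295.9, 183.4])]
[array([288.8, 189.1]), array([288.7, 187.6]), array([288.6, 186.1])]
```

View pics/scene4.png

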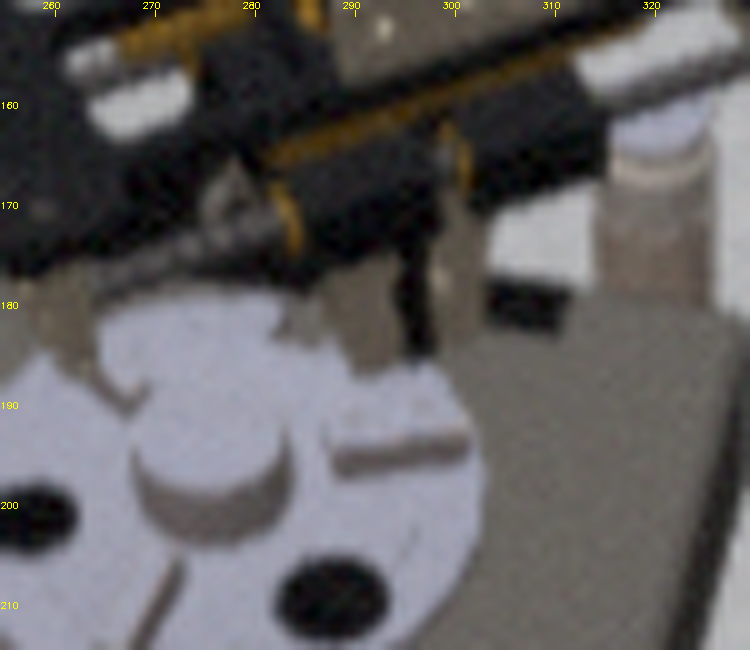

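```bash
python3 -m handwheel '[{"gripper":0,"delta_pos":[0,0,-0.006],"yaw":0.1},{"gripper":0,"delta_pos":[0,0,-0.004],"yaw":0.08},{"gripper":0,"delta_pos":[0,0,-0.002],"yaw":0},{"gripper":0,"delta_pos":[0,0,0],"yaw":0},{"gripper":0,"delta_pos":[0,0,0],"yaw":0}]'
python3 - <<'E'
from h import *
from station import observe
from scipy.spatial.transform import Rotation as Ro
o=observe();R=Ro.from_quat(o["tcp_rot"]).as_matrix();p=o["tool_pos"]; print(p,o["contact_force"],R[:,0])
cs=capture("scene"); crop(cs,255,150,330,215,10,"scene5.png")
for y in (-18,0,18):
  print([proj(cs,p+R@np.array([9.5,y,-h])).round(1)[0] for h in (25,30,35)])
E
```

```text
time: 4.73
tool_pos: [543.8, 33.5, 58.7]
tcp_rot: [0.965, 0.262, -0.0, 0.0]
contact_force: [0.5, -0.6, 0.1]
opening: -0.1
[543.77175008  33.45195453  58.70585598] [ 0.48810539 -0.63882904  0.08511219] [ 8.62222611e-01  5.06529522e-01 -1.09401535e-04]
[array([303.6, 186. ]), array([303.5, 184.5]), array([303.4, 183. ])]
[array([297.1, 189.5]), array([297., 188.]), array([296.9, 186.6])]
[array([290.6, 193.1]), array([290.5, 191.6]), array([290.3, 190.1])]
```

View pics/scene5.png

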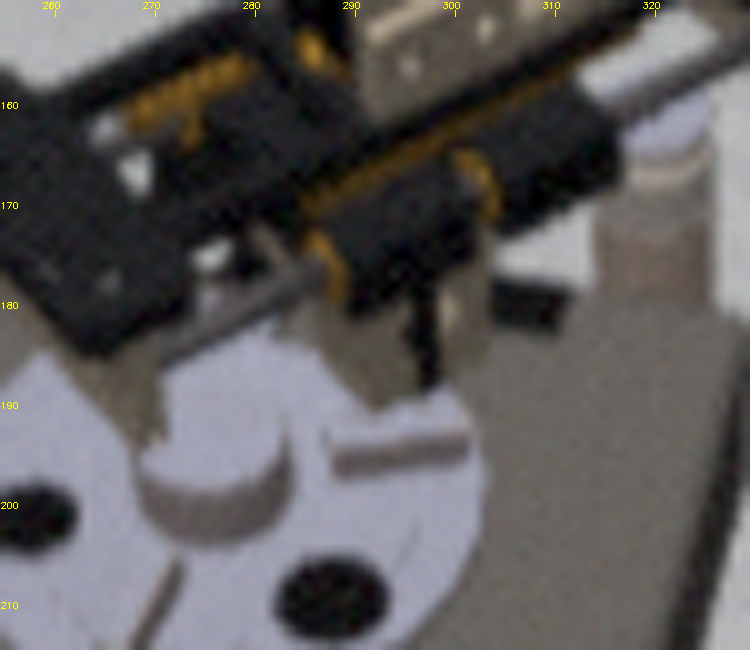

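```bash
python3 -m handwheel '[{"gripper":0,"delta_pos":[0,0,-0.003],"yaw":0},{"gripper":0,"delta_pos":[0.005,0.001,0],"yaw":-0.1},{"gripper":0,"delta_pos":[0.005,0.0007,0],"yaw":-0.1},{"gripper":0,"delta_pos":[0.0055,0.0015,0],"yaw":-0.12},{"gripper":0,"delta_pos":[0.0057,0.0009,0],"yaw":-0.12}]'
python3 - <<'E'
from h import *
from station import observe
o=observe(); print(o["tool_pos"],o["contact_force"])
cs=capture("scene"); crop(cs,245,150,320,215,10,"scene6.png")
E
```

```text
time: 5.2
tool_pos: [564.8, 37.7, 55.6]
tcp_rot: [0.999, 0.044, -0.0, -0.0]
contact_force: [-0.9, 1.0, -0.3]
opening: 0.4
[564.83743233  37.6526142   55.61148346] [-0.94033456  1.03887863 -0.33220701]
```

View pics/scene6.png

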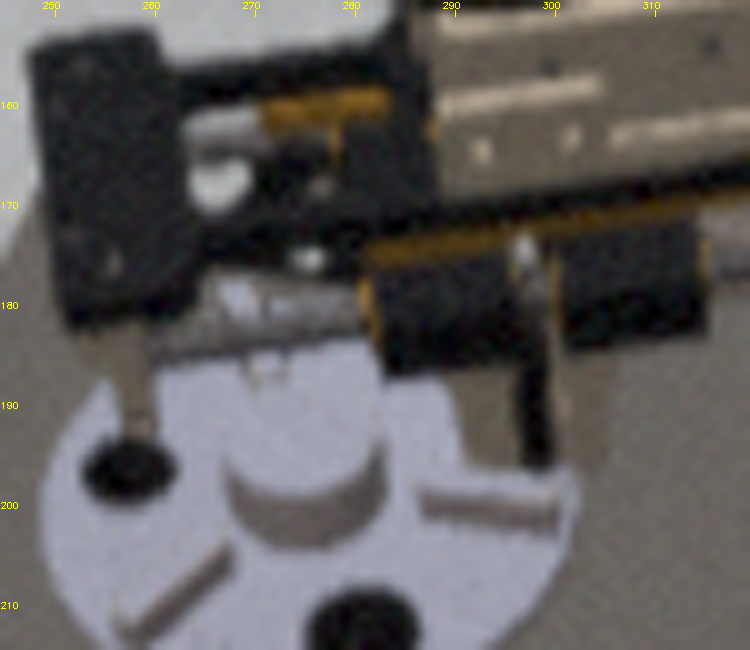

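The scene view now shows the disc turning: the vane is at (294, 200) px and a pocket has moved to (257, 197) px. I'll carry on round the arc.

```bash
python3 -m handwheel '[{"gripper":0,"delta_pos":[0.0058,0.0002,0],"yaw":-0.12},{"gripper":0,"delta_pos":[0.0057,-0.0005,0],"yaw":-0.12},{"gripper":0,"delta_pos":[0.0056,-0.0012,0],"yaw":-0.12},{"gripper":0,"delta_pos":[0.0055,-0.0018,0],"yaw":-0.12},{"gripper":0,"delta_pos":[0.0052,-0.0025,0],"yaw":-0.12}]'
python3 -m handwheel '[{"gripper":0,"delta_pos":[0.0048,-0.0031,0],"yaw":-0.12},{"gripper":0,"delta_pos":[0.0045,-0.0037,0],"yaw":-0.12},{"gripper":0,"delta_pos":[0.004,-0.0041,0],"yaw":-0.12},{"gripper":0,"delta_pos":[0.0034,-0.0046,0],"yaw":-0.12},{"gripper":0,"delta_pos":[0.0029,-0.005,0],"yaw":-0.12}]'
python3 - <<'E'
from h import *
from station import observe
o=observe(); print(o["tool_pos"],o["contact_force"],o["joint_positions"])
cs=capture("scene"); crop(cs,225,150,320,245,8,"scene7.png")
E
```

```text
time: 5.67
tool_pos: [592.9, 32.0, 55.7]
tcp_rot: [0.968, -0.252, 0.0, -0.0]
contact_force: [0.1, 0.7, -0.0]
opening: 0.9
time: 6.08
tool_pos: [612.7, 11.4, 55.7]
tcp_rot: [0.85, -0.527, 0.0, -0.0]
contact_force: [0.7, 1.3, -0.4]
opening: 0.5
[612.71020674  11.36572153  55.71558602] [ 0.7216929  1.2825341 -0.4441972] [ 3.36814705e-01  3.82726225e-01 -3.08957400e-01 -1.18995636e-04
 -8.78289590e-01  1.24690480e-01]
```

View pics/scene7.png

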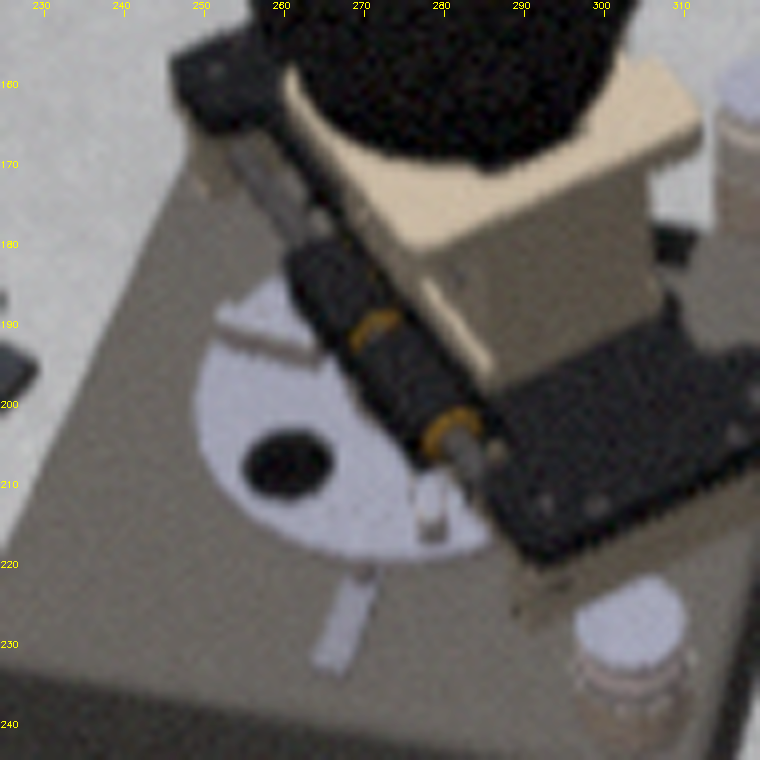

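```bash
python3 -m handwheel '[{"gripper":0,"delta_pos":[0.0023,-0.0053,0],"yaw":-0.12},{"gripper":0,"delta_pos":[0.0016,-0.0055,0],"yaw":-0.12},{"gripper":0,"delta_pos":[0.0009,-0.0057,0],"yaw":-0.12},{"gripper":0,"delta_pos":[0.0003,-0.0057,0],"yaw":-0.12},{"gripper":0,"delta_pos":[-0.0004,-0.0058,0],"yaw":-0.12}]'
python3 -m handwheel '[{"gripper":0,"delta_pos":[-0.0012,-0.0056,0],"yaw":-0.12},{"gripper":0,"delta_pos":[-0.0017,-0.0055,0],"yaw":-0.12},{"gripper":0,"delta_pos":[-0.0025,-0.0052,0],"yaw":-0.12},{"gripper":0,"delta_pos":[-0.003,-0.0049,0],"yaw":-0.12},{"gripper":0,"delta_pos":[-0.0036,-0.0045,0],"yaw":-0.12}]'
python3 - <<'E'
from h import *
from station import observe
o=observe(); print(o["tool_pos"],o["contact_force"],o["joint_positions"])
c=capture("scene"); crop(c,215,145,340,265,5,"scene8.png")
c=capture("top"); crop(c,285,150,410,270,5,"top8.png")
c=capture("wrist"); cv2.imwrite("pics/wrist8.png",c["img"][:,:,::-1])
E
```

```text
time: 6.55
tool_pos: [617.3, -16.7, 55.7]
tcp_rot: [-0.657, 0.753, -0.0, 0.0]
contact_force: [1.0, 0.5, 0.2]
opening: 0.7
time: 6.97
tool_pos: [605.1, -42.6, 55.8]
tcp_rot: [-0.405, 0.914, -0.0, 0.0]
contact_force: [0.0, 0.0, -0.1]
opening: 0.4
[605.14413596 -42.61309353  55.83867707] [ 0.03739755  0.04377634 -0.07158643] [ 2.51525314e-01  3.73730686e-01 -3.23374717e-01  2.62239626e-04
 -8.72748636e-01 -9.87747483e-01]
```

View pics/scene8.png

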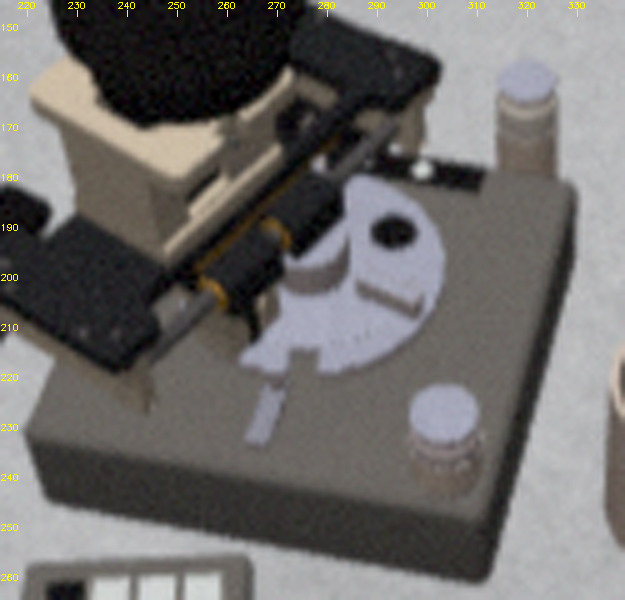

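View pics/top8.png

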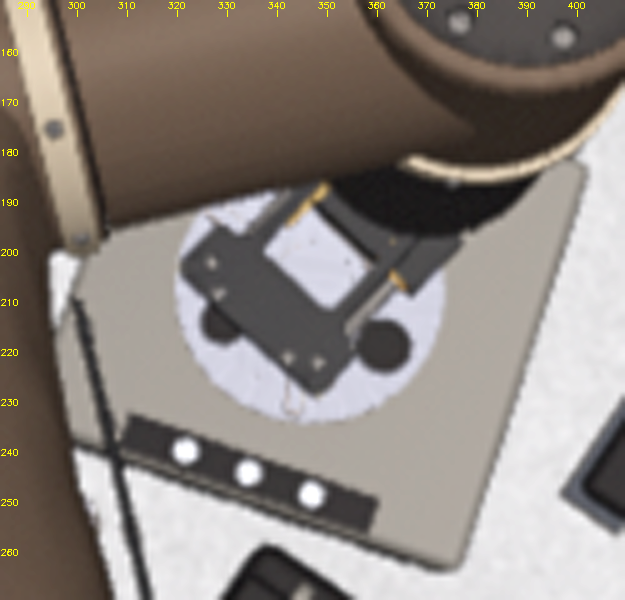

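View pics/wrist8.png

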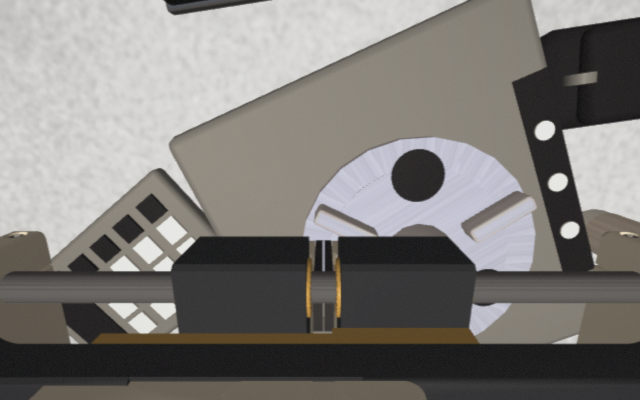

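```bash
cat > g.py <<'E'
from h import *
def ang(c,u,v,z,cen):
    p=ray(c,u,v,z)[:2]-cen; return np.round(p,1),round(float(np.hypot(*p)),1),round(float(np.degrees(np.arctan2(p[1],p[0]))),1)
E
python3 - <<'E'
from g import *
c=capture("scene"); f=lambda x,y:(215+(x+.5)/5-.5,145+(y+.5)/5-.5)
cen=np.array([573.5,-10.])
for n,x,y,z in (("notch in",303,351,79.5),("notch l",288,368,79.5),("notch r",319,373,79.5),("foot out mid",258,441,64),("foot in",274,382,64),("vane D in",360,288,93.5),("vane D out",418,306,93.5)):
    print(n,ang(c,*f(x,y),z,cen))
c=capture("wrist");cen=np.array([569.3,-10.2])
for n,u,v,z in (("vane left in",376,236,93.5),("vane left out",318,210,93.5),("r out",533,200,93.5),("r in",470,235,93.5)): print(n,ang(c,u,v,z,cen))
E
```

```text
notch in (array([42.7, -4.6]), 43.0, -6.2)
notch l (array([ 51.4, -11.5]), 52.6, -12.6)
notch r (array([55.6,  1.7]), 55.6, 1.8)
foot out mid (array([ 77.4, -26.8]), 81.9, -19.1)
foot in (array([ 46.4, -18.9]), 50.1, -22.2)
vane D in (array([21.6, 22.4]), 31.1, 46.0)
vane D out (array([34.6, 46.8]), 58.2, 53.5)
vane left in (array([  5.3, -27.2]), 27.7, -78.9)
vane left out (array([ 17.1, -54.5]), 57.1, -72.6)
r out (array([-58.6,   6.7]), 59.0, 173.5)
r in (array([-27.6,   1.6]), 27.7, 176.8)
```

Run:
```python
from g import *
c=capture("wrist"); crop(c,300,130,560,245,3,"wrist8c.png")
```

```text
(no output)
```

View pics/wrist8c.png

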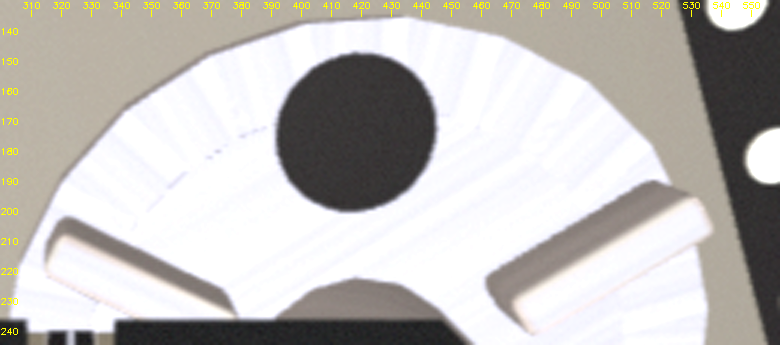

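Run:
```python
from g import *
c=capture("wrist");cen=np.array([569.3,-10.2]); f=lambda x,y:(300+(x+.5)/3-.5,130+(y+.5)/3-.5)
for n,x,y,z in (("r in",522,316,93.5),("r out",705,214,93.5),("l out",54,254,93.5),("l top edge far",232,314,93.5)): print(n,ang(c,*f(x,y),z,cen))
print((ray(c,*f(705,214),93.5)-ray(c,*f(522,316),93.5)))
```

```text
r in (array([-28.7,   3. ]), 28.8, 174.1)
r out (array([-58.7,   7.9]), 59.2, 172.4)
l out (array([ 18.7, -52.9]), 56.1, -70.6)
l top edge far (array([  4.6, -27.3]), 27.7, -80.4)
[-3.00157369e+01  4.90743979e+00  2.84217094e-14]
```

```bash
python3 -m handwheel '[{"gripper":0,"delta_pos":[-0.0012,-0.0011,0],"yaw":-0.035},{"gripper":0,"delta_pos":[-0.0012,-0.0011,0],"yaw":-0.035},{"gripper":0,"delta_pos":[-0.0012,-0.0011,0],"yaw":-0.035},{"gripper":0,"delta_pos":[-0.0012,-0.0011,0],"yaw":-0.035},{"gripper":0,"delta_pos":[0,0,0],"yaw":0}]'
python3 - <<'E'
from g import *
from station import observe
o=observe(); print(o["tool_pos"],o["contact_force"])
c=capture("scene"); crop(c,235,165,315,245,8,"scene9.png")
c=capture("wrist"); crop(c,300,130,560,245,3,"wrist9c.png")
E
```

```text
time: 7.73
tool_pos: [600.3, -46.7, 55.7]
tcp_rot: [-0.341, 0.94, -0.0, 0.0]
contact_force: [0.7, -0.1, -0.6]
opening: 0.1
[600.27103152 -46.69030194  55.6733593 ] [ 0.73135821 -0.11399539 -0.58684128]
```

View pics/scene9.png

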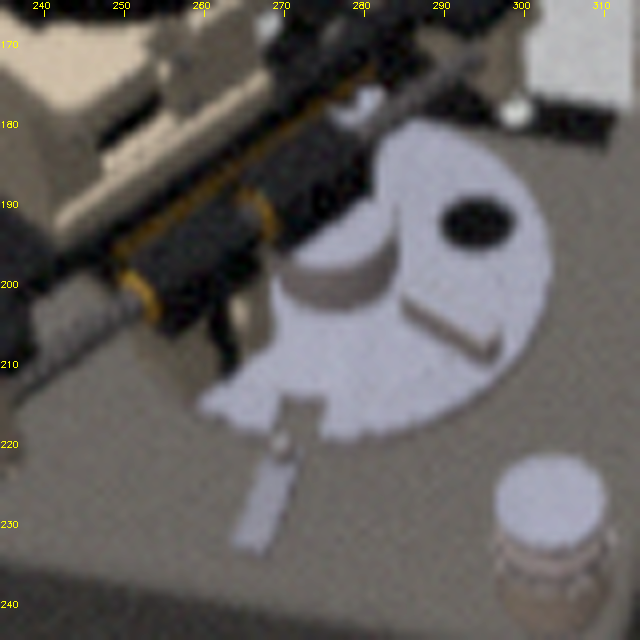

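View pics/wrist9c.png

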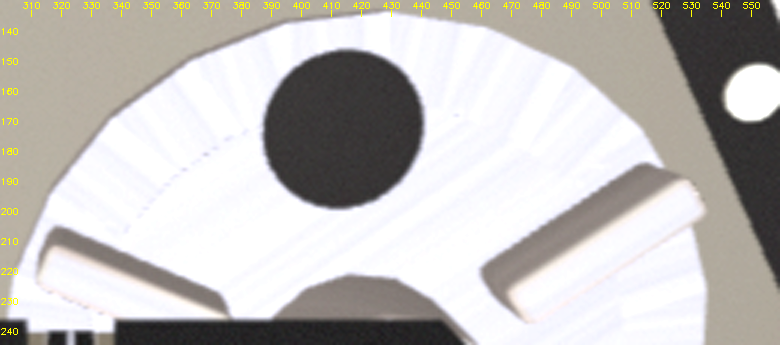

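Run:
```python
from g import *
c=capture("wrist");cen=np.array([569.3,-10.2]); f=lambda x,y:(300+(x+.5)/3-.5,130+(y+.5)/3-.5)
for n,x,y,z in (("r in",520,304,93.5),("r out",695,195,93.5),("l out",48,264,93.5)): print(n,ang(c,*f(x,y),z,cen))
d=ray(c,*f(695,195),93.5)-ray(c,*f(520,304),93.5);print(np.degrees(np.arctan2(d[1],d[0])))
c=capture("scene"); f=lambda x,y:(235+(x+.5)/8-.5,165+(y+.5)/8-.5)
cen=np.array([573.5,-10.])
for n,x,y,z in (("notch in",302,402,79.5),("notch l",274,430,79.5),("notch r",326,437,79.5),("pin top",284,438,72),("vane D in",402,300,93.5),("vane D out",492,353,93.5)):
    print(n,ang(c,*f(x,y),z,cen))
```

```text
r in (array([-29. ,   5.3]), 29.5, 169.6)
r out (array([-57.8,  12.7]), 59.2, 167.6)
l out (array([ 12.9, -54.6]), 56.1, -76.7)
165.65992219280815
notch in (array([ 42.1, -10.9]), 43.5, -14.5)
notch l (array([ 50.8, -18.8]), 54.2, -20.3)
notch r (array([54.8, -4.9]), 55.0, -5.1)
pin top (array([ 48.1, -16.7]), 50.9, -19.2)
vane D in (array([20.8, 18.5]), 27.8, 41.7)
vane D out (array([42.1, 41.6]), 59.2, 44.7)
```

```bash
python3 -m handwheel '[{"gripper":0,"delta_pos":[-0.0009,-0.0008,0],"yaw":-0.024},{"gripper":0,"delta_pos":[-0.0009,-0.0008,0],"yaw":-0.024},{"gripper":0,"delta_pos":[-0.0009,-0.0007,0],"yaw":-0.024},{"gripper":0,"delta_pos":[-0.0008,-0.0007,0],"yaw":-0.024},{"gripper":0,"delta_pos":[0,0,0],"yaw":0}]'
python3 - <<'E'
from g import *
from station import observe
o=observe(); print(o["tool_pos"],o["contact_force"])
c=capture("scene"); crop(c,245,175,305,235,10,"scene10.png")
c=capture("wrist"); crop(c,300,130,560,245,3,"wrist10c.png")
E
```

```text
time: 8.35
tool_pos: [596.4, -50.0, 55.6]
tcp_rot: [-0.294, 0.956, 0.0, -0.0]
contact_force: [-0.0, 0.6, -0.5]
opening: 0.6
[596.35475818 -49.96682623  55.64135573] [-0.03395141  0.6084735  -0.54712555]
```

View pics/scene10.png

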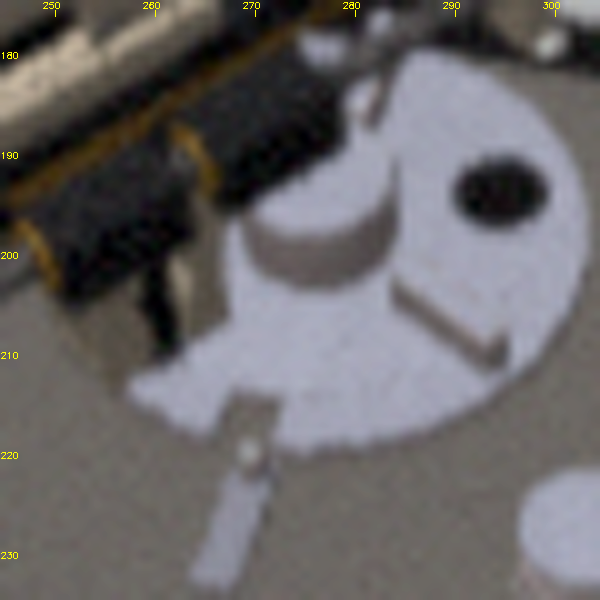

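View pics/wrist10c.png

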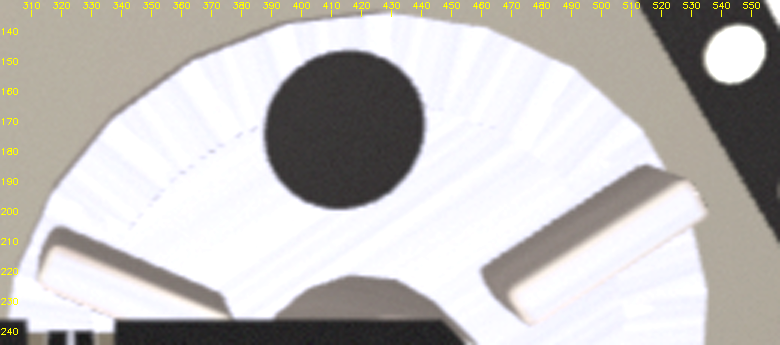

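```bash
python3 -m handwheel '[{"gripper":0,"delta_pos":[0.0036,0.0031,0],"yaw":0},{"gripper":0,"delta_pos":[0.0036,0.0031,0],"yaw":0},{"gripper":0,"delta_pos":[0,0,0.03],"yaw":0},{"gripper":0,"delta_pos":[0,0,0.035],"yaw":0},{"gripper":0,"delta_pos":[0.015,0.012,0.03],"yaw":0}]'
python3 -m handwheel '[{"gripper":0,"delta_pos":[0.025,0.02,0.02],"yaw":0},{"gripper":0,"delta_pos":[0.025,0.02,0],"yaw":0},{"gripper":0,"delta_pos":[0,0,0],"yaw":0},{"gripper":0,"delta_pos":[0,0,0],"yaw":0}]'
python3 - <<'E'
from g import *
from station import observe
o=observe(); print(o["tool_pos"],o["contact_force"])
c=capture("wrist"); cv2.imwrite("pics/wrist11.png",c["img"][:,:,::-1])
print(proj(c,[[620.5,-27,72],[569.3,-10.2,101.5]]))
E
```

```text
time: 8.87
tool_pos: [617.3, -32.6, 152.3]
tcp_rot: [-0.295, 0.955, 0.0, -0.001]
contact_force: [1.0, 0.9, 0.3]
opening: 0.1
time: 9.2
tool_pos: [669.7, 9.8, 170.0]
tcp_rot: [-0.296, 0.955, 0.0, -0.0]
contact_force: [0.0, 0.2, -0.6]
opening: 0.2
[669.73542391   9.78289889 170.00324024] [ 0.03775437  0.19549725 -0.6214842 ]
[[318.62349369 125.48239997]
 [378.4555072   79.77288145]]
```

View pics/wrist11.png

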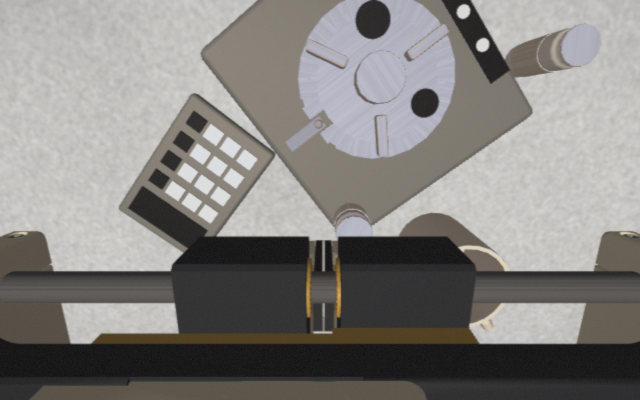

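Run:
```python
from g import *
c=capture("wrist"); crop(c,280,40,440,170,5,"wrist11c.png"); crop(c,280,95,345,160,11,"wrist11d.png")
```

```text
(no output)
```

View pics/wrist11d.png

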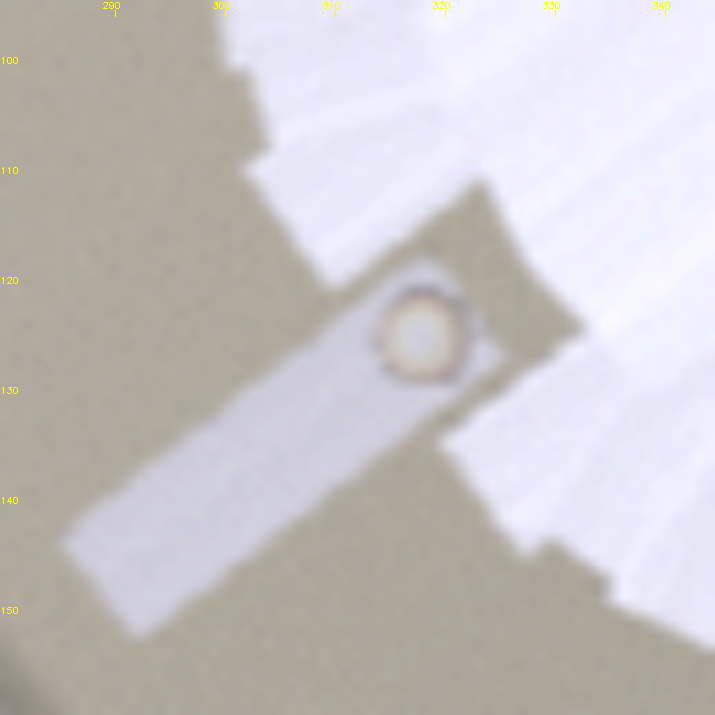

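View pics/wrist11c.png

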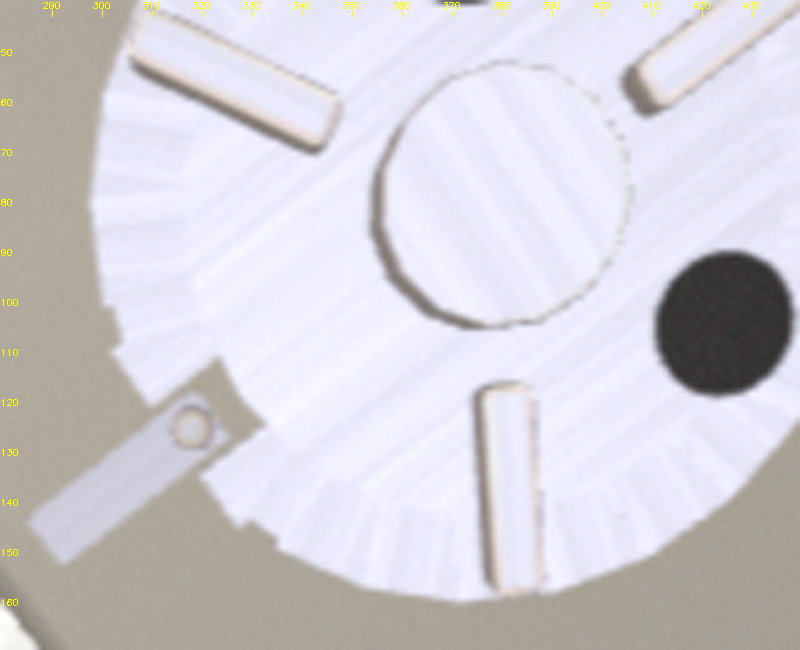

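Run:
```python
from g import *
c=capture("wrist"); f=lambda x,y:(280+(x+.5)/11-.5,95+(y+.5)/11-.5)
f5=lambda x,y:(280+(x+.5)/5-.5,40+(y+.5)/5-.5)
P=lambda x,y,z: ray(c,*f(x,y),z)[:2]
hub=ray(c,*f5(505,193),101.5)[:2]; print("hub",hub)
Lo,Li,Ro_,Ri=[P(*q,79.5) for q in ((335,292),(483,178),(440,440),(585,328))]
pin=P(424,335,71); fo=(P(60,543,64)+P(138,640,64))/2
a=lambda d:round(float(np.degrees(np.arctan2(d[1],d[0]))),2)
print("widths",np.linalg.norm(Lo-Ro_),np.linalg.norm(Li-Ri))
mo,mi=(Lo+Ro_)/2,(Li+Ri)/2
for h in (hub,np.array([569.3,-10.2])):
  print("notch o",a(mo-h),"i",a(mi-h),np.linalg.norm(mo-h),np.linalg.norm(mi-h),"dir",a(mo-mi),"pin",a(pin-h),np.linalg.norm(pin-h),"foot",a(fo-h),np.linalg.norm(fo-h))
```

```text
hub [566.0805698  -10.82400054]
widths 12.908290711959275 12.793235074673165
notch o -18.86 i -18.89 58.9581432378192 45.72582374896612 dir -18.76 pin -18.87 55.79921928002521 foot -18.49 87.9768309962761
notch o -20.53 i -21.07 56.13697774405632 42.91285958744621 dir -18.76 pin -20.64 52.97982205124941 foot -19.58 85.13682668890715
```

Enlarged wrist view: the pin is at (318, 125) px, in the middle of the notch. The notch's outer corners are at (310, 121) and (320, 134.5) px. The notch lies at -18.9° and the pin at -18.9°, and the notch measures 12.9 mm wide against 13 given. Next I'll move over the hub and press.

```bash
python3 -m handwheel '[{"gripper":0,"delta_pos":[-0.034,-0.0067,0],"yaw":0},{"gripper":0,"delta_pos":[-0.034,-0.0067,0],"yaw":0},{"gripper":0,"delta_pos":[-0.0337,-0.0067,-0.03],"yaw":0},{"gripper":0,"delta_pos":[0,0,-0.04],"yaw":0},{"gripper":0,"delta_pos":[0,0,-0.01],"yaw":0}]'
python3 -m handwheel '[{"gripper":0,"delta_pos":[0,0,-0.005],"yaw":0},{"gripper":0,"delta_pos":[0,0,0],"yaw":0},{"gripper":0,"delta_pos":[0,0,0],"yaw":0}]'
python3 - <<'E'
from g import *
from station import observe
o=observe(); print(o["tool_pos"],o["contact_force"])
c=capture("scene"); crop(c,235,155,315,235,8,"scene12.png")
E
```

```text
time: 9.77
tool_pos: [565.3, -12.4, 89.7]
tcp_rot: [-0.295, 0.956, 0.001, -0.002]
contact_force: [-0.4, -0.3, -1.0]
opening: 0.2
time: 10.02
tool_pos: [571.6, -11.1, 89.3]
tcp_rot: [-0.296, 0.955, -0.0, 0.001]
contact_force: [0.7, -0.3, -0.1]
opening: 0.2
[571.61702376 -11.10515633  89.29701724] [ 0.65861723 -0.31222758 -0.13321175]
```

View pics/scene12.png

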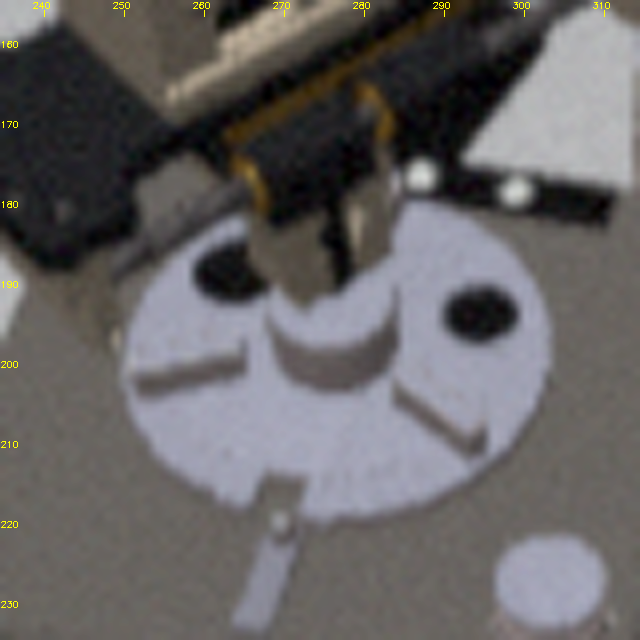

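```bash
python3 -m handwheel '[{"gripper":0,"delta_pos":[0,0,-0.004],"yaw":0},{"gripper":0,"delta_pos":[0,0,-0.003],"yaw":0},{"gripper":0,"delta_pos":[0,0,-0.002],"yaw":0},{"gripper":0,"delta_pos":[0,0,0],"yaw":0},{"gripper":0,"delta_pos":[0,0,0],"yaw":0}]'
python3 -m handwheel '[{"gripper":0,"delta_pos":[0,0,-0.001],"yaw":0},{"gripper":0,"delta_pos":[0,0,-0.001],"yaw":0},{"gripper":0,"delta_pos":[0,0,0],"yaw":0}]'
```

```text
time: 10.48
tool_pos: [570.0, -11.2, 79.2]
tcp_rot: [-0.295, 0.955, -0.0, -0.0]
contact_force: [0.3, -0.0, -0.2]
opening: 0.6
time: 10.73
tool_pos: [570.0, -11.2, 77.1]
tcp_rot: [-0.295, 0.955, 0.0, -0.0]
contact_force: [0.3, -0.3, 0.7]
opening: 0.5
```

```bash
python3 -m handwheel '[{"gripper":0,"delta_pos":[-0.001,0.0005,-0.001],"yaw":0},{"gripper":0,"delta_pos":[0,0,-0.001],"yaw":0},{"gripper":0,"delta_pos":[0,0,-0.001],"yaw":0},{"gripper":0,"delta_pos":[0,0,0],"yaw":0}]'
python3 -m handwheel '[{"gripper":0,"delta_pos":[0,0,-0.001],"yaw":0},{"gripper":0,"delta_pos":[0,0,-0.001],"yaw":0},{"gripper":0,"delta_pos":[0,0,0],"yaw":0}]'
python3 -m handwheel '[{"gripper":0,"delta_pos":[0,0,-0.001],"yaw":0},{"gripper":0,"delta_pos":[0,0,0],"yaw":0}]'
```

```text
time: 11.07
tool_pos: [569.0, -10.7, 74.2]
tcp_rot: [-0.295, 0.955, -0.0, -0.0]
contact_force: [0.3, -0.4, -0.4]
opening: 0.5
time: 11.32
tool_pos: [569.1, -10.6, 72.3]
tcp_rot: [-0.295, 0.955, -0.0, 0.0]
contact_force: [-1.4, 0.2, 2.2]
opening: 0.3
time: 11.48
tool_pos: [569.1, -10.6, 71.2]
tcp_rot: [-0.295, 0.955, 0.0, 0.0]
contact_force: [-2.0, 0.7, 4.2]
opening: 0.4
```

```bash
python3 -m handwheel '[{"gripper":0,"delta_pos":[0,0,-0.001],"yaw":0},{"gripper":0,"delta_pos":[0,0,-0.001],"yaw":0},{"gripper":0,"delta_pos":[0,0,0],"yaw":0}]'
python3 -m handwheel '[{"gripper":0,"delta_pos":[0,0,-0.001],"yaw":0},{"gripper":0,"delta_pos":[0,0,-0.001],"yaw":0},{"gripper":0,"delta_pos":[0,0,0],"yaw":0}]'
```

```text
time: 11.73
tool_pos: [569.1, -10.7, 69.1]
tcp_rot: [-0.295, 0.955, -0.0, -0.0]
contact_force: [-2.1, 0.4, 2.9]
opening: 0.6
time: 11.98
tool_pos: [569.1, -10.7, 67.0]
tcp_rot: [-0.295, 0.955, -0.0, -0.0]
contact_force: [-0.1, 0.7, 2.0]
opening: 0.2
```

Run:
```python
from g import *
from station import observe
o=observe(); print(o["tool_pos"],o["contact_force"])
c=capture("scene"); crop(c,235,155,315,235,8,"scene13.png")
c=capture("wrist"); cv2.imwrite("pics/wrist13.png",c["img"][:,:,::-1])
```

```text
[569.06375848 -10.66748462  67.04684314] [-0.14856294  0.67790784  1.98762262]
```

View pics/scene13.png

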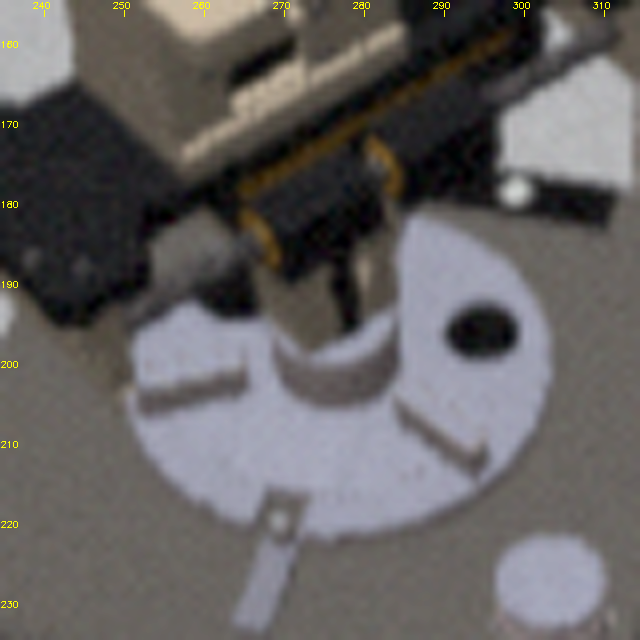

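```bash
python3 -m handwheel '[{"gripper":0,"delta_pos":[0,0,-0.001],"yaw":0},{"gripper":0,"delta_pos":[0,0,-0.001],"yaw":0},{"gripper":0,"delta_pos":[0,0,0],"yaw":0}]'
python3 -m handwheel '[{"gripper":0,"delta_pos":[0,0,-0.001],"yaw":0},{"gripper":0,"delta_pos":[0,0,0],"yaw":0}]'
```

```text
time: 12.33
tool_pos: [569.2, -10.6, 66.9]
tcp_rot: [-0.296, 0.955, -0.0, 0.0]
contact_force: [-6.4, 2.3, 17.3]
opening: 0.6
time: 12.5
tool_pos: [569.2, -10.7, 66.8]
tcp_rot: [-0.296, 0.955, -0.0, 0.0]
contact_force: [-10.0, 1.9, 25.6]
opening: 0.4
```

```bash
python3 -m handwheel '[{"gripper":0,"delta_pos":[0,0,0.002],"yaw":0},{"gripper":0,"delta_pos":[0,0,0.002],"yaw":0},{"gripper":0,"delta_pos":[0,0,0.015],"yaw":0},{"gripper":0,"delta_pos":[0,0,0.03],"yaw":0},{"gripper":0,"delta_pos":[0,0,0.035],"yaw":0}]'
python3 -m handwheel '[{"gripper":0,"delta_pos":[0.033,0.0067,0.02],"yaw":0},{"gripper":0,"delta_pos":[0.033,0.0067,0],"yaw":0},{"gripper":0,"delta_pos":[0.034,0.006,0],"yaw":0},{"gripper":0,"delta_pos":[0,0,0],"yaw":0},{"gripper":0,"delta_pos":[0,0,0],"yaw":0}]'
python3 - <<'E'
from g import *
from station import observe
o=observe(); print(o["tool_pos"],o["contact_force"])
c=capture("wrist"); crop(c,280,0,440,160,5,"wrist14.png")
c=capture("scene"); crop(c,215,145,340,265,5,"scene14.png");
E
```

```text
time: 12.92
tool_pos: [567.4, -11.0, 146.8]
tcp_rot: [-0.295, 0.955, 0.0, -0.003]
contact_force: [1.2, -0.0, 0.3]
opening: 0.4
time: 13.33
tool_pos: [669.7, 8.9, 166.1]
tcp_rot: [-0.295, 0.955, 0.0, -0.001]
contact_force: [-1.1, -0.1, -0.1]
opening: 0.1
[669.7044375    8.89199203 166.06054256] [-1.10040469 -0.13699263 -0.09971066]
```

View pics/wrist14.png

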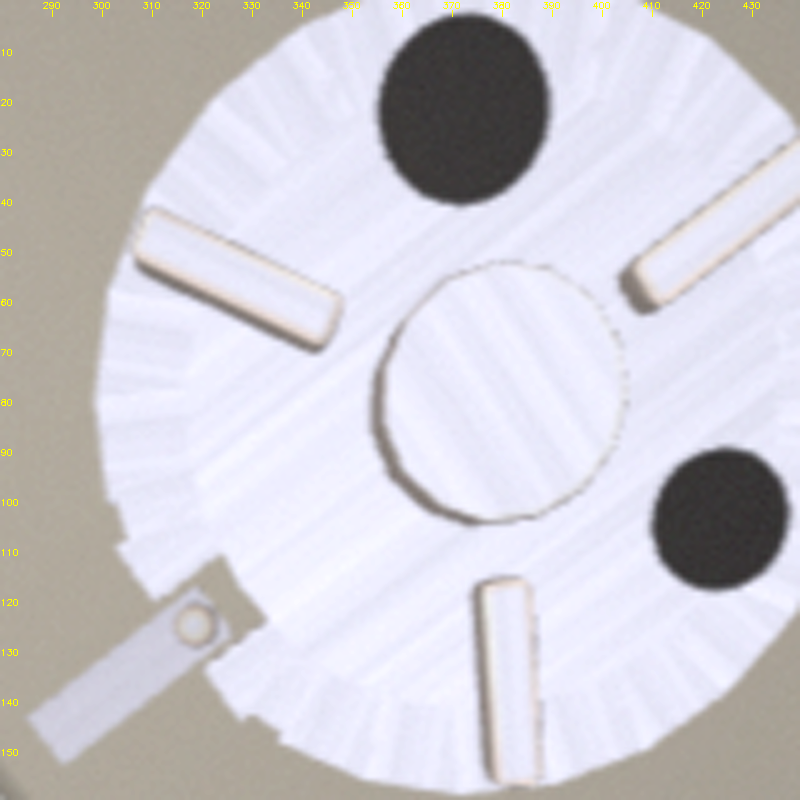

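View pics/scene14.png

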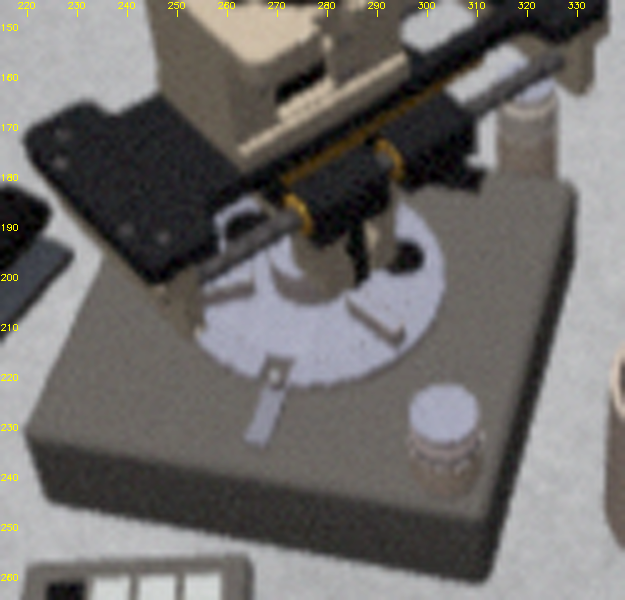

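```bash
python3 -m handwheel '[{"gripper":0,"delta_pos":[-0.015,0.037,0.02],"yaw":0},{"gripper":0,"delta_pos":[-0.015,0.037,0.02],"yaw":0},{"gripper":0,"delta_pos":[-0.015,0.037,0],"yaw":0},{"gripper":0,"delta_pos":[-0.015,0.037,0],"yaw":0},{"gripper":0,"delta_pos":[-0.015,0.037,0],"yaw":0}]'
python3 -m handwheel '[{"gripper":0,"delta_pos":[-0.015,0.037,0],"yaw":0},{"gripper":0,"delta_pos":[-0.015,0.037,0],"yaw":0},{"gripper":0,"delta_pos":[-0.015,0.037,0],"yaw":0},{"gripper":0,"delta_pos":[-0.015,0.037,0],"yaw":0},{"gripper":0,"delta_pos":[0,0,0],"yaw":0}]'
python3 - <<'E'
from g import *
c=capture("top"); crop(c,285,150,410,270,5,"top15.png"); cv2.imwrite("pics/top15full.png",c["img"][:,:,::-1])
c=capture("scene"); crop(c,215,145,340,265,5,"scene15.png"); cv2.imwrite("pics/scene15full.png",c["img"][:,:,::-1])
crop(c,240,170,310,240,10,"scene15b.png")
im=cv2.imread("pics/scene0.png")[:,:,::-1]; crop({"img":im},240,170,310,240,10,"scene0b.png")
E
```

```text
time: 13.85
tool_pos: [594.4, 189.7, 206.6]
tcp_rot: [-0.295, 0.955, 0.0, 0.001]
contact_force: [0.6, 0.5, 0.6]
opening: 0.6
time: 14.27
tool_pos: [533.1, 341.6, 205.8]
tcp_rot: [-0.298, 0.955, 0.001, 0.0]
contact_force: [0.1, -0.6, 0.2]
opening: 0.4
```

View pics/scene15b.png

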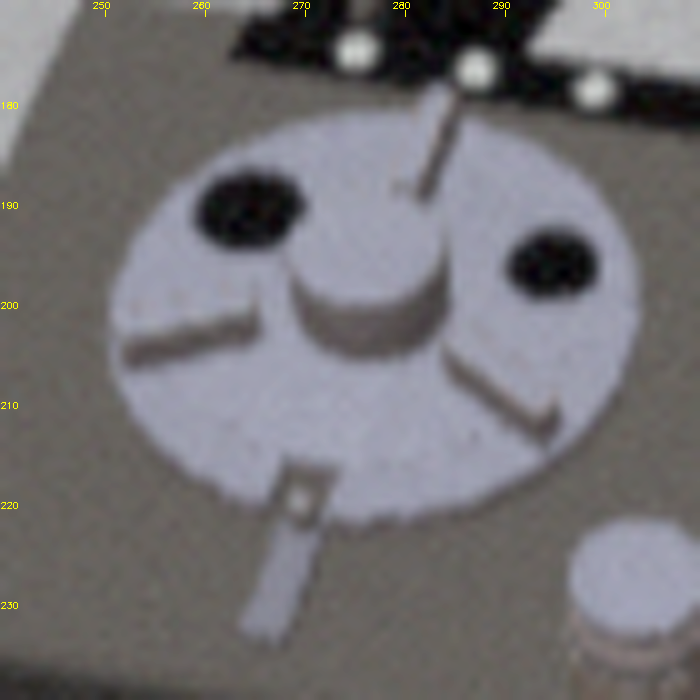

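View pics/scene0b.png

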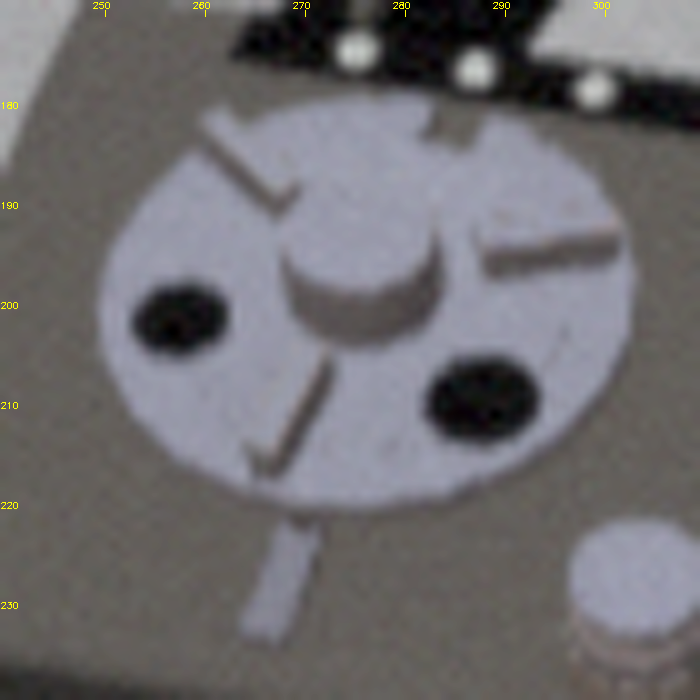

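View pics/top15full.png

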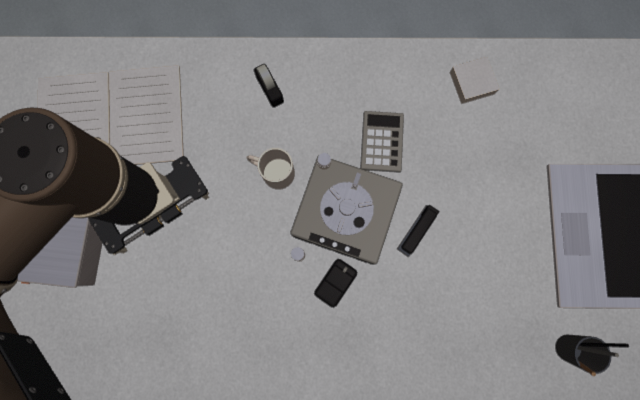

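View pics/top15.png

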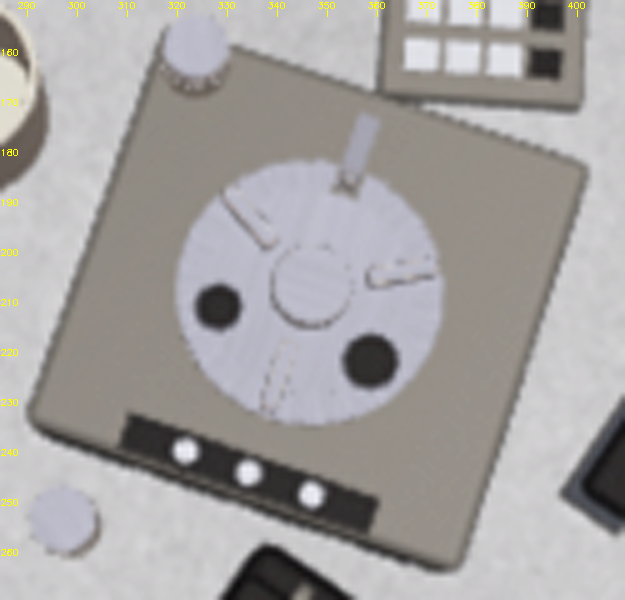

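```bash
cat > fit.py <<'E'
from g import *
from scipy.optimize import least_squares
import sys
def mask(img):
    i=img.astype(float); return i
def rim(img,c,C,ang,z0,r=60):
    # sample subpixel edge along radial direction, in image, between disc (bluish) and deck
    i=cv2.GaussianBlur(img,(0,0),0.7).astype(float); s=i[:,:,2]+0.0*i[:,:,1]-0*i[:,:,0]
    s=i[:,:,2]-0.55*i[:,:,0]   # bluish-ness
    out=[]
    for a in ang:
        rr=np.linspace(r-9,r+9,73)
        P=np.c_[C[0]+rr*np.cos(a),C[1]+rr*np.sin(a),np.full_like(rr,z0)]
        uv=proj(c,P).astype(np.float32)
        v=cv2.remap(s.astype(np.float32),uv[:,0].reshape(1,-1),uv[:,1].reshape(1,-1),cv2.INTER_LINEAR).ravel()
        g=np.gradient(cv2.GaussianBlur(v.reshape(1,-1),(0,0),3).ravel()); g[:3]=0;g[-3:]=0
        k=np.argmin(g); out.append((a,uv[k,0],uv[k,1],g[k]))
    return np.array(out)
E
python3 - <<'E'
from fit import *
im0s=cv2.imread("pics/scene0.png")[:,:,::-1];im0t=cv2.imread("pics/top0.png")[:,:,::-1]
cs=capture("scene");ct=capture("top")
im1s=cs["img"];im1t=ct["img"]
cv2.imwrite("pics/scene16.png",im1s[:,:,::-1]);cv2.imwrite("pics/top16.png",im1t[:,:,::-1])
def fitcam(img,c,z,C,label,skip):
    C=np.array(C,float); A=np.radians(np.arange(0,360,6)); 
    for it in range(3):
        o=rim(img,c,C,A,z)
        ok=np.ones(len(o),bool)
        for d in skip: ok&=np.abs((np.degrees(o[:,0])-d+180)%360-180)>9
        P=np.array([ray(c,u,v,z)[:2] for _,u,v,_ in o])
        f=lambda p:(np.hypot(*(P[ok]-p[:2]).T)-60)
        r=least_squares(f,C,loss="soft_l1",f_scale=0.5); C=r.x
    # with free radius
    f2=lambda p:(np.hypot(*(P[ok]-p[:2]).T)-p[2])
    r2=least_squares(f2,[*C,60],loss="soft_l1",f_scale=0.5)
    print(label,"z",z,C.round(2),"rms",np.sqrt(np.mean(f(C)**2)).round(2),"free r",r2.x.round(2))
    return C
for z in (79.5,): 
    fitcam(im0s,cs,z,(573,-10),"scene0",(154,214,94,-26,-18)); fitcam(im0t,ct,z,(569,-11),"top0",(154,214,94,-26,-18))
for z in (72.0,74,76,79.5):
    fitcam(im1s,cs,z,(573,-10),"scene1",(-18.8,41,161,-79)); fitcam(im1t,ct,z,(569,-11),"top1",(-18.8,41,161,-79))
E
```

```text
scene0 z 79.5 [570.98 -10.59] rms 0.78 free r [570.92 -10.56  60.29]
top0 z 79.5 [569.52 -11.63] rms 0.47 free r [569.47 -11.63  60.3 ]
scene1 z 72.0 [568.51  -9.51] rms 0.63 free r [568.55  -9.56  60.35]
top1 z 72.0 [567.38 -10.71] rms 0.52 free r [567.4  -10.7   60.36]
scene1 z 74 [570.22  -9.43] rms 0.57 free r [570.24  -9.45  60.14]
top1 z 74 [567.15 -10.61] rms 0.45 free r [567.2  -10.6   60.26]
scene1 z 76 [572.    -9.38] rms 0.54 free r [572.    -9.38  60.  ]
top1 z 76 [566.86 -10.47] rms 0.41 free r [566.88 -10.47  60.14]
scene1 z 79.5 [574.89  -9.25] rms 0.67 free r [574.9   -9.15  59.68]
top1 z 79.5 [566.34 -10.26] rms 0.37 free r [566.33 -10.27  59.93]
```

Run:
```python
from fit import *
im=lambda n:cv2.imread(f"pics/{n}.png")[:,:,::-1]
cs=capture("scene");ct=capture("top")
def pts(img,c,z,C,skip):
    A=np.radians(np.arange(0,360,4)); o=rim(img,c,C,A,z); ok=np.ones(len(o),bool)
    for d in skip: ok&=np.abs((np.degrees(o[:,0])-d+180)%360-180)>9
    return o[ok]
def joint(s,t,zs,Cs,Ct,skip,bias,label):
    os_=pts(s,cs,zs,Cs,skip); ot=pts(t,ct,zs,Ct,skip)
    def circ(p,c,b):
        a=np.linspace(0,2*np.pi,721); x,y,z,tx,ty=p
        P=np.c_[x+b[0]+60.2*np.cos(a),y+b[1]+60.2*np.sin(a),z+60.2*(tx*np.cos(a)+ty*np.sin(a))]
        return proj(c,P)
    def res(p):
        r=[]
        for o,c,b in((os_,cs,bias),(ot,ct,(0,0))):
            q=circ(p,c,b); 
            cen=q.mean(0)
            for _,u,v,_ in o:
                d=np.hypot(q[:,0]-u,q[:,1]-v); k=d.argmin()
                r.append(d[k]*np.sign(np.hypot(u-cen[0],v-cen[1])-np.hypot(*(q[k]-cen))))
        return np.array(r)
    r=least_squares(res,[*Ct,zs,0,0],loss="soft_l1",f_scale=0.3,diff_step=1e-4,x_scale=[1,1,1,.02,.02])
    print(label,r.x[:3].round(2),"tilt deg",np.degrees(r.x[3:]).round(2),"rms px",np.sqrt(np.mean(r.fun**2)).round(2))
joint(im("scene0"),im("top0"),79.5,(571,-10.6),(569.5,-11.6),(154,214,94,-26,-18),(1.46,1.04),"before")
joint(im("scene16"),im("top16"),72,(568.5,-9.5),(567.4,-10.7),(-18.8,41,161,-79),(1.46,1.04),"after")
```

```text
before [569.43 -11.57  79.72] tilt deg [-0.36 -0.23] rms px 0.21
after [567.37 -10.6   72.41] tilt deg [-0.2  -0.08] rms px 0.19
```

Run:
```python
import cv2,numpy as np
for n,box in(("top",(240,50,450,320)),("scene",(170,130,420,370))):
    a=cv2.imread(f"pics/{n}0.png");b=cv2.imread(f"pics/{n}16.png")
    d=cv2.GaussianBlur(cv2.absdiff(a,b),(0,0),1).max(2); u0,v0,u1,v1=box; m=np.zeros_like(d); m[v0:v1,u0:u1]=d[v0:v1,u0:u1]
    k,l,s,c=cv2.connectedComponentsWithStats((m>20).astype(np.uint8))
    print(n,[tuple(x) for x in s[1:] if x[4]>3])
```

```text
top [(np.int32(330), np.int32(185), np.int32(14), np.int32(14), np.int32(148)), (np.int32(352), np.int32(184), np.int32(6), np.int32(6), np.int32(28)), (np.int32(351), np.int32(193), np.int32(4), np.int32(5), np.int32(15)), (np.int32(360), np.int32(199), np.int32(12), np.int32(13), np.int32(113)), (np.int32(320), np.int32(206), np.int32(16), np.int32(11), np.int32(118)), (np.int32(339), np.int32(207), np.int32(13), np.int32(9), np.int32(52)), (np.int32(321), np.int32(214), np.int32(2), np.int32(4), np.int32(5)), (np.int32(323), np.int32(216), np.int32(43), np.int32(19), np.int32(269))]
scene [(np.int32(250), np.int32(178), np.int32(38), np.int32(29), np.int32(346)), (np.int32(288), np.int32(192), np.int32(15), np.int32(9), np.int32(94)), (np.int32(269), np.int32(194), np.int32(16), np.int32(12), np.int32(77)), (np.int32(263), np.int32(205), np.int32(40), np.int32(17), np.int32(310))]
```

Only the disc area has changed, so nothing else moved. The disc is level and 7.3 ± 0.3 mm lower. I'm handing in.

```bash
python3 -c "
from station import job_done, observe
print(job_done()); print(observe()['time'])"
```

```text
the job is handed in; nothing more can be done
None
the job is handed in; nothing more can be done
```

The disc's notch is over the key pin and the disc is pressed down flat, with the hand well clear; I handed the job in at about 15 s. I closed the gripper, pushed the disc about 173° clockwise by a vane, backed off and pressed the hub until it stopped hard, at about 25 N.

**Last checks**
- **Alignment before pressing:** the notch was at -18.9° and the pin at -18.9°.
- **Seating:** a fit to both cameras puts the disc about 7.3 mm lower than at the start, against 7.5 mm expected. I put the error at about 0.3 mm. It shows under 0.3° of tilt.
- **Hard stop:** one more millimetre of press gave about 8 N more force and only 0.1 mm of travel.
- **Other things:** before-and-after pictures differ only at the disc.

**What disagreed**
- **Fingertip position:** the fingertips ended about 29 mm above the reported TCP. My first sweep passed over the vane without touching it, and after that I worked from the fingertip seen in the pictures.
- **Pressing force:** my readings between steps were only 2–4 N while the disc went down, below the 6–10 N expected.
- **Disc centre:** it ended about 2 mm sideways of where it started. A view before the press already had the hub about there, so I take it to be play on the spindle from the pushing.

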